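# Clamp the press boards: shut the cover and tighten its four wings crosswise in two passes

### The arm

A 7-joint arm with a two-finger parallel gripper is mounted at the origin on a cart in front of the work surface, level with it; the furniture and walls round the work are solid. World frame = base frame: x ahead of the robot, y to its left, z up, the work surface at z = 0. Lengths are in m, angles in rad, forces in N, time in s.
With the tool pointing down it reaches from about 0.425 to 0.8 m from the base axis. Payload 8.3 kg.
Tool frame: the origin (TCP) lies on the mounting face of the last link; the fingertips stand 173 mm ahead of it and the grasp point (between the pads) lies 155 mm ahead of it (manip.tcp_to_grasp is the distance from the TCP to the grasp point, in m); z points along the fingers, y is the direction in which the jaws open and shut (so a half turn about z gives the same grasp; the last joint's range is limited). The gripper opens to 85 mm and grips with 20 to 120 N. Pads are 22 mm wide; open, the fingers measure 114 mm over their backs; the gripper's body (76 mm by 85 mm) begins 54 mm behind the grasp point. The pads swing forward as they close: fully open they stand 13 mm farther back than shut.
Start: joints at [1.194, 0.383, 0.016, 1.37, -0.006, 1.388, -0.046], TCP at [0.193, -0.594, 0.405] pointing down, gripper open.
Joint ranges: [-2.95, 2.95], [-0.25, 2.06], [-1.52, 1.56], [0.18, 2.33], [-1.44, 4.58], [0.02, 2.06], [-3.01, 3.01]. Speed limits (rad/s): [2.39, 2.39, 3.01, 3.01, 3.14, 3.14, 3.14].

### API

Orientations are given as a unit quaternion [w, x, y, z].
In Python, from cell import get_obs, imaging, workorder, manip gives the robot as it stands. The module is installed in compiled form; this text tells all that it offers.
- The arm moves only by the shell command python3 -m crank 'ROWS'. ROWS is JSON, a list of rows, each a list of 7 numbers: the finger opening in mm, from 0 to 85.4, then the shift along the tool's x, y, z in mm, then the turn, a rotation vector about the tool's x, y, z in degrees. In form: [[grip, tx, ty, tz, wx, wy, wz], ...]. A call has 1 to 5 rows; each row is the pose to reach, as a shift and turn from the pose commanded when the call began, along the tool's axes at that moment; what a row does not reach only later rows make up. A row lasts 1/10 s, in which the tool goes at most 50 mm and 8.59 degrees, less where a joint would pass 70% of its speed; a pose out of reach is approached as far as the arm can. A call with a gripper value outside its range is refused whole. The fingers move at their own pace and stop on an object; the grip force is fixed at half the most. Time passes only in rows, so rows that repeat a pose let the fingers close. It gives the time, the measured TCP pose, the force and the opening at its end, in the units of the state.
- get_obs(): the state, without advancing time (a new reading comes with each control period).
- imaging.capture(name): name is "side" or "top" or "wrist"; returns (picture, depth): 420x560x3 uint8, red, green, blue; 420x560 float32, m along the optical axis (not along the pixel's ray), 0 where there is no reading.
- imaging.camera_info(name): a dict with "fx", "fy", "cx", "cy" (pixels), "k1" (the pictures are not rectified: a ray, as slopes to the right and down, at radius r is drawn at 1 + k1 r^2 times it, then the intrinsics apply), "world_to_cam" (4x4, takes a point from world to camera coordinates); the wrist camera has in their place "tool_from_camera" (4x4, takes a point from camera to tool coordinates, whose origin is the TCP and whose axes are the flange's). Camera axes: x right, y down, z forward; pixel columns grow to the right and rows downward; lengths in m; the calibration is good to about 2 mm. A picture is of the moment at which its call begins: read the wrist's pose just before it. camera_info takes no time and is no camera call.
- workorder.sign_off(): hands the job in, once; it reports no verdict.
The state is a dict: "t": time; "qpos": joint angles; "dq": joint speeds; "tau": joint torques, N m; "eef_pos": TCP position; "orientation": TCP orientation; "wrist_force": force on the tool from outside, world axes, zero at the start; "wrist_torque": the same for the moment, N m; "gripper_width": opening from 0.0 (shut) to 1.0 (fully open).
Only numpy, scipy, OpenCV 4.12 (cv2) and the standard library are available. Lean on these libraries where they do the work, as an engineer would, in place of code of your own. Each camera call takes 0.05 s, during which the arm holds its last target.

### The job

Shut the cover of the wooden board press fully, then tighten its four black wing screws evenly so that the boards are pressed flat: turn each one clockwise about half way (red end to the white dot), going crosswise from corner to opposite corner, and only when all four are half way go round once more, again crosswise, and turn each fully home (red end to the red dot). Let go of everything at the end, and leave the other things on the table alone.

Things in the scene. Friction and masses are not known exactly. Their poses are not given: they have to be found in the camera images.
- press: Wooden board press standing fixed on the table, 200 (x) x 220 (y) x 33 mm base with flat wooden boards lying in it; origin: centre of its underside, on the table; its x axis points away from the robot, across to the hinge (the far edge), y to the left.
- cover (a joint): Stiff hinge of the press's light wooden cover (196 x 220 x 12 mm, plus a front tongue 60 mm wide): 0 = shut and flat, grows as the front edge rises (rad); starts at 0.9 to 1.25. Hinge line: along the press's y, 100 mm behind its origin, 36 mm above the table. The cover stays where it is left: push it all the way down at the green pad (2 to 6 N).
- cover_push (a point): Centre of the green pad on the cover's outer face near its front edge, half-way between the two front wings: the place to push; moves with the cover (190 mm from the hinge line; 44 mm above the table when shut). z axis: out of the cover's outer face.
- grip_front_left (a point): Centre of the wing of the front left screw (near the robot): black upright bar 60 long, 12 thick, 26 mm high, one end red; x axis along the bar to the red end, z the turning axis. Cover shut: 73 mm above the table (bar 60 to 86 mm, cover top 44 mm), at x -65, y +70 mm from the press's origin in its axes.
- grip_front_right (a point): Centre of the wing of the front right screw (near the robot): black upright bar 60 long, 12 thick, 26 mm high, one end red; x axis along the bar to the red end, z the turning axis. Cover shut: 73 mm above the table (bar 60 to 86 mm, cover top 44 mm), at x -65, y -70 mm from the press's origin in its axes.
- grip_back_left (a point): Centre of the wing of the back left screw (near the hinge): black upright bar 60 long, 12 thick, 26 mm high, one end red; x axis along the bar to the red end, z the turning axis. Cover shut: 73 mm above the table (bar 60 to 86 mm, cover top 44 mm), at x +55, y +70 mm from the press's origin in its axes.
- grip_back_right (a point): Centre of the wing of the back right screw (near the hinge): black upright bar 60 long, 12 thick, 26 mm high, one end red; x axis along the bar to the red end, z the turning axis. Cover shut: 73 mm above the table (bar 60 to 86 mm, cover top 44 mm), at x +55, y -70 mm from the press's origin in its axes.
- wing_front_left (a joint): Turn of the front left screw (rad), growing clockwise as seen from above the shut cover: 0 = loose, red end to the press's left (+y); about 0.79 = half way, at the white dot; 1.57 = fully home against its stop, red end away from the robot (+x), at the red dot. Starts at 0 to 0.2; turns stiffly (0.08 N m) and stays where it is left.
- wing_front_right (a joint): Turn of the front right screw (rad), growing clockwise as seen from above the shut cover: 0 = loose, red end to the press's left (+y); about 0.79 = half way, at the white dot; 1.57 = fully home against its stop, red end away from the robot (+x), at the red dot. Starts at 0 to 0.2; turns stiffly (0.08 N m) and stays where it is left.
- wing_back_left (a joint): Turn of the back left screw (rad), growing clockwise as seen from above the shut cover: 0 = loose, red end to the press's left (+y); about 0.79 = half way, at the white dot; 1.57 = fully home against its stop, red end away from the robot (+x), at the red dot. Starts at 0 to 0.2; turns stiffly (0.08 N m) and stays where it is left.
- wing_back_right (a joint): Turn of the back right screw (rad), growing clockwise as seen from above the shut cover: 0 = loose, red end to the press's left (+y); about 0.79 = half way, at the white dot; 1.57 = fully home against its stop, red end away from the robot (+x), at the red dot. Starts at 0 to 0.2; turns stiffly (0.08 N m) and stays where it is left.
- loupe: Bystander: magnifying glass with a wooden handle, 52 x 133 x 12 mm, lying loose; origin under its centre.
- blower: Bystander: dark red rubber blower bulb, 110 x 49 x 44 mm, lying loose; origin under its centre.
- pencil: Bystander: green pencil, 124 mm long, lying loose; origin under its centre.
- tweezers: Bystander: steel tweezers, 129 mm long, lying loose; origin under their centre.

How it is judged:
By the outcome, as a careful person would: the job done as asked, in the order asked, and still so for the second after the job is handed in, with the robot touching nothing.
It also fails if it takes over 72 s, if anything falls off the work surface, if the arm or the gripper's body presses on something with over 40 N, if the wrist force passes 120 N, or if a joint passes its speed limit or range.

## Working session

There is one attempt and no reset: what is moved stays moved. The work goes in short steps, Python scripts to look and compute and a shell command to move; the robot and the scene stay as the last step left them, time stands still between calls to the robot, and variables do not carry over. Pictures are saved under pics/ and viewed, and the job is handed in when it is done.

```bash
mkdir -p pics; ls
python3 - <<'E'
from cell import get_obs, imaging, workorder, manip
import cv2, numpy as np
o=get_obs(); print(o)
print(manip.tcp_to_grasp)
for n in ("side","top","wrist"):
    p,d=imaging.capture(n); cv2.imwrite(f"pics/{n}0.png",p[:,:,::-1]); np.save(f"pics/{n}0d.npy",d)
    print(n,imaging.camera_info(n))
E
```

```text
pics
{'t': 0.0, 'qpos': array([ 1.19410449,  0.38428483,  0.01637106,  1.37112528, -0.0062919 ,
        1.38819573, -0.04651054]), 'dq': array([-0.00015575, -0.00075392, -0.00144539,  0.00048635,  0.0007613 ,
       -0.00037009, -0.00096941]), 'tau': array([ 4.93012358e-04, -6.27601933e+01,  8.44439920e-01, -3.71825767e+01,
        1.66745234e-02,  1.41280584e-02, -2.29755756e-05]), 'eef_pos': array([ 0.19291207, -0.5943265 ,  0.40366249]), 'orientation': array([-9.66140611e-04,  9.87712089e-01,  1.56281365e-01, -1.74885733e-04]), 'wrist_force': array([0.9452385 , 1.8392103 , 0.44358247]), 'wrist_torque': array([-0.09062825, -0.0193759 , -0.03875603]), 'gripper_width': 1.0010684445862534}
0.1547
side {'fx': 511.76646036722553, 'fy': 511.76646036722553, 'cx': 279.5816985125104, 'cy': 214.41274850262943, 'k1': -0.1878153835203122, 'world_to_cam': array([[ 0.97806571, -0.2072966 ,  0.02038592, -0.52281361],
       [-0.07794188, -0.45498229, -0.88708296,  0.11693894],
       [ 0.19316452,  0.86603651, -0.46115967,  1.43855013],
       [ 0.        ,  0.        ,  0.        ,  1.        ]]
[... 198 characters left out ...]
3, -0.0438248 ],
       [-0.98448326,  0.00219922, -0.17546471,  0.55875889],
       [ 0.17542008, -0.01346414, -0.9844016 ,  1.22774295],
       [ 0.        ,  0.        ,  0.        ,  1.        ]])}
wrist {'fx': 313.4679682476482, 'fy': 313.4679682476482, 'cx': 278.79163950812523, 'cy': 210.36044089738382, 'k1': -0.02100996653149478, 'tool_from_camera': array([[-6.98270577e-04, -9.55817651e-01, -2.93959404e-01,
         7.48762605e-02],
       [ 9.99999630e-01, -5.19825862e-04, -6.85168026e-04,
        -7.23326485e-04],
       [ 5.02087992e-04, -2.93959774e-01,  9.55817660e-01,
         3.10270060e-02],
       [ 0.00000000e+00,  0.00000000e+00,  0.00000000e+00,
         1.00000000e+00]])}
```

View pics/side0.png

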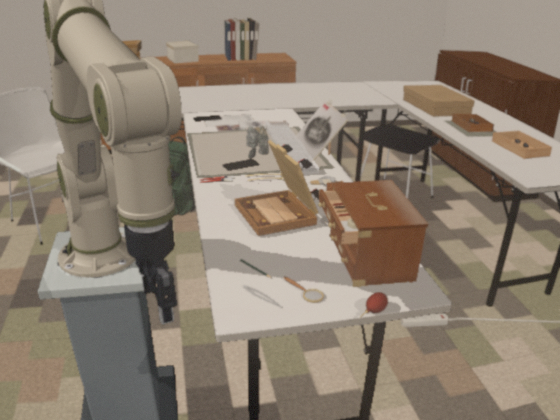

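View pics/top0.png

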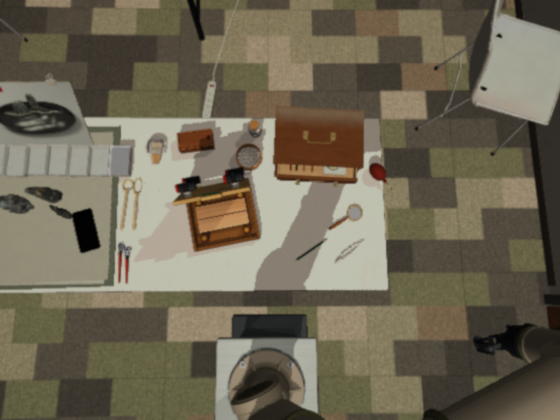

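View pics/wrist0.png

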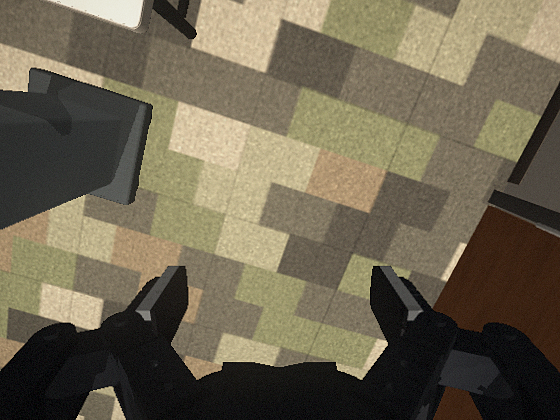

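```bash
cat > h.py <<'E'
import numpy as np, cv2
from cell import get_obs, imaging
from scipy.spatial.transform import Rotation as R
def T_tool(o):
    w,x,y,z=o['orientation']; T=np.eye(4); T[:3,:3]=R.from_quat([x,y,z,w]).as_matrix(); T[:3,3]=o['eef_pos']; return T
def cam(n,o=None):
    i=imaging.camera_info(n)
    if n=='wrist': wc=T_tool(o)@i['tool_from_camera']
    else: wc=np.linalg.inv(i['world_to_cam'])
    return i,wc
def rays(i,uv):
    uv=np.atleast_2d(np.array(uv,float)); d=(uv-[i['cx'],i['cy']])/[i['fx'],i['fy']]
    s=d.copy()
    for _ in range(20): s=d/(1+i['k1']*(s**2).sum(1,keepdims=True))
    return np.c_[s,np.ones(len(s))]
def onplane(i,wc,uv,z):
    r=rays(i,uv)@wc[:3,:3].T; c=wc[:3,3]; return c+r*((z-c[2])/r[:,2])[:,None]
def withdepth(i,wc,uv,d):
    uv=np.atleast_2d(uv); r=rays(i,uv); z=d[uv[:,1].astype(int),uv[:,0].astype(int)]
    return (r*z[:,None])@wc[:3,:3].T+wc[:3,3]
def proj(i,wc,P):
    P=np.atleast_2d(P); q=(P-wc[:3,3])@wc[:3,:3]; s=q[:,:2]/q[:,2:]; s=s*(1+i['k1']*(s**2).sum(1,keepdims=True)); return s*[i['fx'],i['fy']]+[i['cx'],i['cy']]
E
python3 - <<'E'
import cv2
a=cv2.imread('pics/top0.png')[165:265,160:280]; cv2.imwrite('pics/top0c.png',cv2.resize(a,None,fx=6,fy=6,interpolation=cv2.INTER_CUBIC))
a=cv2.imread('pics/side0.png')[130:245,210:350]; cv2.imwrite('pics/side0c.png',cv2.resize(a,None,fx=5,fy=5,interpolation=cv2.INTER_CUBIC))
E
```

```text
(no output)
```

View pics/top0c.png

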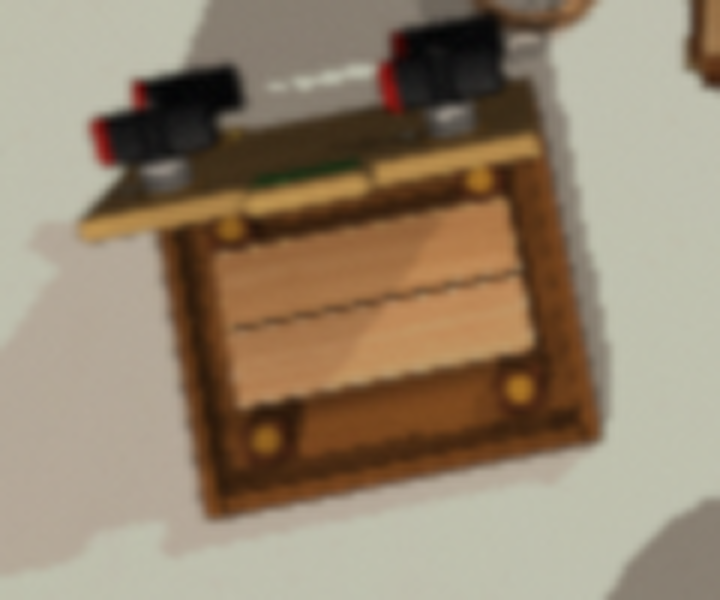

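View pics/side0c.png

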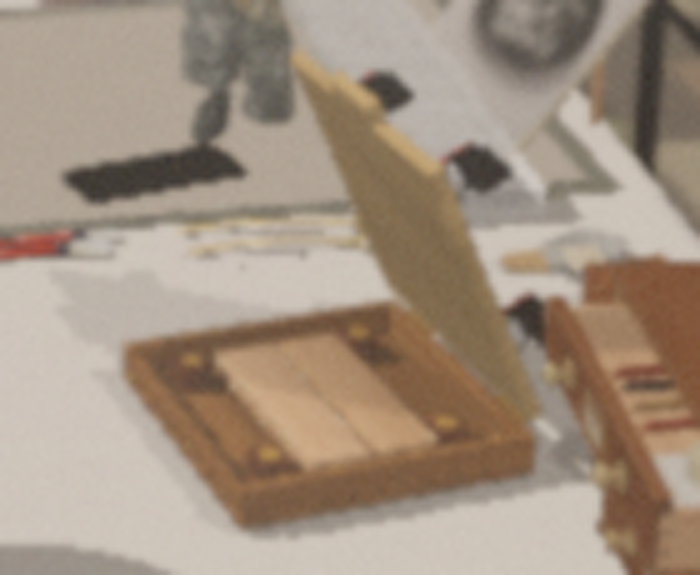

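Run:
```python
from h import *
i,wc=cam('top')
P=lambda l:np.array(l)/6+[160,165]-0.5+0.5/6
c=onplane(i,wc,P([[210,518],[600,440]]),0.033); print('front corners',c, np.linalg.norm(c[0]-c[1]))
n=onplane(i,wc,P([[265,440],[520,388]]),0.028); print('nuts',n,np.linalg.norm(n[0]-n[1]))
for a in (c,n):
  e=a[1]-a[0]; yaw=np.arctan2(e[0],-e[1]); print('yaw',np.degrees(yaw))
  x=np.array([np.cos(yaw),np.sin(yaw)]); print('origin',a.mean(0)[:2]+x*(0.1 if a is c else .065))
print('camera',wc[:3,3])
# side
i,wc=cam('side')
S=lambda l:np.array(l)/5+[210,130]-0.4
c=onplane(i,wc,S([[135,347],[240,520],[532,435]]),[.03,.03,.03] and .033); print(c)
```

```text
front corners [[0.4257363  0.23225272 0.033     ]
 [0.46718231 0.02212853 0.033     ]] 0.21417270060308763
nuts [[0.46835851 0.20488763 0.028     ]
 [0.49646035 0.06633362 0.028     ]] 0.14137512751951864
yaw 11.158090981979575
origin [0.544569   0.14654231]
yaw 11.46533037131913
origin [0.54611236 0.14853099]
camera [ 0.3345196  -0.02851906  1.30719859]
[[ 0.43598509  0.23120405  0.033     ]
 [ 0.46543524 -0.01103859  0.033     ]
 [ 0.66438822  0.06375471  0.033     ]]
```

Run:
```python
from h import *
i,wc=cam('top'); d=np.load('pics/top0d.npy')
P=lambda l:np.array(l)/6+[160,165]-0.5+0.5/6
yaw=np.radians(11.3); O=np.array([.5455,.1475,0]); Rz=R.from_euler('z',yaw).as_matrix()
names=['edgeL','edgeR','tongue','pad','wFL red','wFL blk','wFR red','wFR blk','wBL','wBR','boardctr']
px=P([[130,222],[480,160],[305,190],[305,173],[102,142],[170,128],[392,85],[440,75],[190,88],[440,38],[400,300]])
for n,p,q in zip(names,px,(withdepth(i,wc,np.round(px),d)-O)@Rz): print(n,np.round(p,1),np.round(q,3))
# cabinet height
for p in [(320,120),(320,150),(320,175),(280,110),(360,110),(240,175),(190,180),(235,150)]: print(p,np.round(withdepth(i,wc,[p],d)[0],3))
# front upper corner of the cover by intersection of ray with press mid-plane y'=0: front-face edges
c=(wc[:3,3]-O)@Rz
for p in P([[305,200],[305,180],[305,165]]):
    r=(rays(i,[p])@wc[:3,:3].T)[0]@Rz; 
    # radius from hinge (x=.1,z=.036) along the ray
    for t in np.linspace(1.0,1.3,7):
        q=c+r*t; dx=.1-q[0]; dz=q[2]-.036; print(np.round(q,3),'rad',round(np.hypot(dx,dz),3),'ang',round(np.arctan2(dz,dx),3))
```

```text
edgeL [181.2 201.6] [0.023 0.087 0.218]
edgeR [239.6 191.2] [ 0.02  -0.082  0.221]
tongue [210.4 196.2] [0.019 0.002 0.238]
pad [210.4 193.4] [0.033 0.003 0.215]
wFL red [176.6 188.2] [0.068 0.094 0.208]
wFL blk [187.9 185.9] [0.067 0.062 0.21 ]
wFR red [224.9 178.8] [ 0.067 -0.045  0.206]
wFR blk [232.9 177.1] [ 0.067 -0.069  0.211]
wBL [191.2 179.2] [0.118 0.068 0.101]
wBR [232.9 170.9] [ 0.118 -0.067  0.101]
boardctr [226.3 214.6] [-0.004 -0.013  0.026]
(320, 120) [ 0.81  -0.166  0.187]
(320, 150) [ 0.716 -0.164  0.185]
(320, 175) [ 0.65  -0.168  0.139]
(280, 110) [ 0.845 -0.044  0.181]
(360, 110) [ 1.258 -0.502 -0.731]
(240, 175) [0.631 0.072 0.214]
(190, 180) [0.644 0.24  0.103]
(235, 150) [ 0.779  0.111 -0.001]
[-0.008 -0.01   0.326] rad 0.309 ang 1.215
[ 0.004 -0.003  0.277] rad 0.259 ang 1.191
[0.016 0.003 0.228] rad 0.209 ang 1.156
[0.027 0.009 0.178] rad 0.16 ang 1.099
[0.039 0.015 0.129] rad 0.112 ang 0.992
[0.051 0.021 0.08 ] rad 0.066 ang 0.731
[0.062 0.027 0.031] rad 0.038 ang -0.127
[ 0.    -0.011  0.327] rad 0.308 ang 1.241
[ 0.013 -0.005  0.278] rad 0.257 ang 1.224
[0.025 0.001 0.229] rad 0.207 ang 1.199
[0.037 0.007 0.18 ] rad 0.157 ang 1.157
[0.049 0.013 0.131] rad 0.108 ang 1.078
[0.061 0.019 0.082] rad 0.06 ang 0.868
[0.073 0.025 0.033] rad 0.027 ang -0.105
[ 0.007 -0.012  0.328] rad 0.307 ang 1.262
[ 0.019 -0.006  0.279] rad 0.256 ang 1.25
[ 0.031 -0.001  0.23 ] rad 0.206 ang 1.232
[0.044 0.005 0.181] rad 0.156 ang 1.202
[0.056 0.011 0.133] rad 0.106 ang 1.145
[0.069 0.017 0.084] rad 0.057 ang 0.988
[0.081 0.023 0.035] rad 0.019 ang -0.073
```

```bash
cat >> h.py <<'E'
YAW=11.3; O=np.array([.5455,.1475,0])
def res(xp,yp,z,tyaw=0.,lead=.173,tilt=0):
    """tool-frame shift (mm) and turn (deg) from measured pose to a target: press coords, z of the tip (lead .173) or grasp (.155); tyaw: deg clockwise from jaws along press x"""
    o=get_obs(); T=T_tool(o)
    b=np.radians(YAW+90-tyaw); x=np.array([np.cos(b),np.sin(b),0]); Z=np.array([0,0,-1.]); M=np.c_[x,np.cross(Z,x),Z]
    p=O+R.from_euler('z',YAW,degrees=True).apply([xp,yp,0]); p=np.array([p[0],p[1],z+lead])
    d=T[:3,:3].T@(p-T[:3,3])*1e3; w=np.degrees(R.from_matrix(T[:3,:3].T@M).as_rotvec())
    print('t',round(o['t'],2),'tcp',np.round(T[:3,3],4),'F',np.round(o['wrist_force'],1),'g',round(o['gripper_width'],3),'j7',round(o['qpos'][6],2)); print('shift',np.round(d,1),'turn',np.round(w,1))
E
python3 -c "
from h import *
res(.08,0,.30)"
```

```text
t 0.15 tcp [ 0.1929 -0.5944  0.4039] F [-0.2 -0.5  0.6] g 1.0 j7 -0.05
shift [ 643.8 -587.6  -68.2] turn [ -0.1  -0.1 -83.3]
```

```bash
python3 -m crank '[[0,0,0,-68,0,0,0],[0,100,-90,-68,0,0,-17],[0,140,-128,-68,0,0,-25],[0,180,-164,-68,0,0,-34],[0,215,-196,-68,0,0,-42]]'; python3 -c "
from h import *
res(.08,0,.30)"
```

```text
t: 0.65
eef_pos: [0.2923, -0.4194, 0.4697]
orientation: [0.0, 0.896, 0.444, -0.0]
wrist_force: [0.9, -0.2, 1.3]
gripper_width: 0.144
t 0.65 tcp [ 0.2923 -0.4194  0.4697] F [ 0.9 -0.2  1.3] g 0.144 j7 0.23
shift [664.4 -89.2  -3.5] turn [  0.    0.  -48.6]
```

```bash
python3 -m crank '[[0,664,-89,-3,0,0,-48],[0,664,-89,-3,0,0,-48],[0,664,-89,-3,0,0,-48],[0,664,-89,-3,0,0,-48],[0,664,-89,-3,0,0,-48]]'; python3 -c "
from h import *
res(.08,0,.30)"
```

```text
t: 1.15
eef_pos: [0.4171, -0.2028, 0.4708]
orientation: [0.0, 0.671, 0.741, -0.0]
wrist_force: [1.1, -0.2, -0.2]
gripper_width: 0.001
t 1.15 tcp [ 0.4171 -0.2028  0.4708] F [ 1.1 -0.2 -0.2] g 0.001 j7 0.48
shift [343.8 242.   -2.4] turn [-0.   0.  -5.6]
```

```bash
python3 -m crank '[[0,344,242,-2,0,0,-5.6],[0,344,242,-2,0,0,-5.6],[0,344,242,-2,0,0,-5.6],[0,344,242,-2,0,0,-5.6],[0,344,242,-2,0,0,-5.6]]'; python3 -m crank '[[0,203,145,-2,0,0,0],[0,203,145,-2,0,0,0],[0,203,145,-2,0,0,0],[0,203,145,-2,0,0,0],[0,203,145,-2,0,0,0]]';  python3 -c "
from h import *
res(.08,0,.30)"
```

```text
t: 1.65
eef_pos: [0.5414, 0.0138, 0.472]
orientation: [0.0, 0.637, 0.771, 0.0]
wrist_force: [1.0, -0.5, 0.1]
gripper_width: -0.003
t: 2.15
eef_pos: [0.6455, 0.2405, 0.4734]
orientation: [-0.0, 0.637, 0.771, -0.0]
wrist_force: [2.0, -0.3, 1.1]
gripper_width: -0.002
t 2.15 tcp [0.6455 0.2405 0.4734] F [ 2.  -0.3  1.1] g -0.002 j7 -0.41
shift [-71.8 -35.8   0.4] turn [-0.   0.  -0.4]
```

```bash
python3 -m crank '[[0,-72,-36,0,0,0,0],[0,-72,-36,0,0,0,0],[0,-72,-36,0,0,0,0],[0,-72,-36,0,0,0,0]]';  python3 - <<'E'
from h import *
res(.075,0,.22)
for n in ('top','side'):
    p,d=imaging.capture(n); cv2.imwrite(f"pics/{n}1.png",p[:,:,::-1])
    s=p[130:245,210:350] if n=='side' else p[140:265,150:290]
    cv2.imwrite(f"pics/{n}1c.png",cv2.resize(s[:,:,::-1],None,fx=4,fy=4,interpolation=cv2.INTER_CUBIC))
a=cv2.imread('pics/side1c.png');b=cv2.imread('pics/top1c.png');
E
```

```text
t: 2.55
eef_pos: [0.6233, 0.1605, 0.4736]
orientation: [-0.0, 0.637, 0.771, -0.0]
wrist_force: [0.5, 1.1, -0.2]
gripper_width: -0.003
t 2.55 tcp [0.6233 0.1605 0.4736] F [ 0.5  1.1 -0.2] g -0.003 j7 -0.3
shift [ 2.5 -3.8 80.6] turn [-0.   0.  -0.5]
```

View pics/side1c.png

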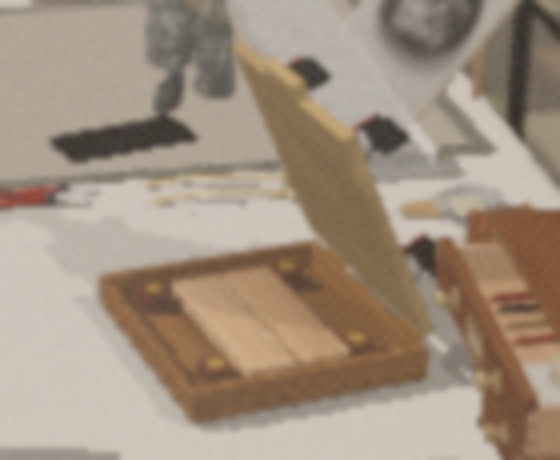

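View pics/top1c.png

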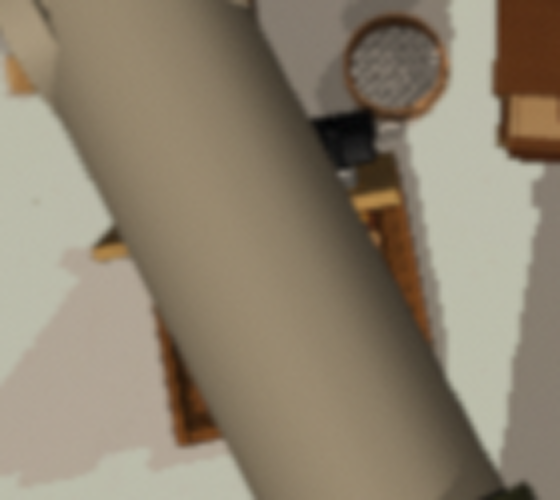

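Run:
```python
from h import *
p,d=imaging.capture('wrist'); cv2.imwrite("pics/w1.png",p[:,:,::-1]); np.save('pics/w1d.npy',d)
```

```text
(no output)
```

View pics/w1.png

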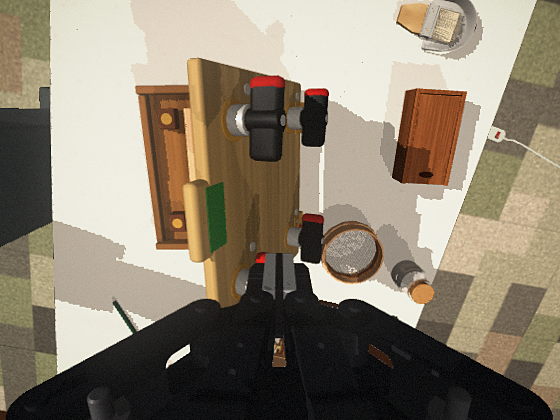

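Run:
```python
from h import *
d=np.load('pics/w1d.npy'); o=get_obs(); i,wc=cam('wrist',o)
Rz=R.from_euler('z',YAW,degrees=True).as_matrix()
pts=[(217,217),(211,240),(222,190),(267,115),(267,100),(315,115),(312,240),(279,270),(279,285),(167,119),(178,222)]
for p,q in zip(pts,(withdepth(i,wc,pts,d)-O)@Rz): print(p,np.round(q,3))
```

```text
(217, 217) [0.032 0.001 0.218]
(211, 240) [ 0.028 -0.015  0.226]
(222, 190) [0.035 0.02  0.21 ]
(267, 115) [0.071 0.074 0.211]
(267, 100) [0.071 0.085 0.208]
(315, 115) [0.117 0.074 0.1  ]
(312, 240) [ 0.117 -0.067  0.101]
(279, 270) [0.079 0.01  0.321]
(279, 285) [0.079 0.011 0.334]
(167, 119) [-0.063  0.07   0.032]
(178, 222) [-0.062 -0.067  0.031]
```

```bash
python3 -m crank '[[0,2,-4,20,0,0,-0.5],[0,2,-4,60,0,0,-0.5],[0,2,-4,85,0,0,-0.5],[0,2,-4,85,0,0,-0.5]]'
python3 - <<'E'
from h import *
for th in np.linspace(1.17,-.03,13):
    x=.1-.19*np.cos(th)+.008*np.sin(th); z=.036+.19*np.sin(th)+.008*np.cos(th)
    print(round(th,2), 'corner',np.round([x,z],4),'centre ty,tz from (.075,.216):',np.round([ (x+.014*max(th,0)/1.17-.075)*1e3, (.216-z)*1e3],0))
res(.075,0,.216)
E
```

```text
t: 3.1
eef_pos: [0.6179, 0.1624, 0.385]
orientation: [-0.002, 0.633, 0.774, -0.003]
wrist_force: [0.2, -0.1, 0.1]
gripper_width: 0.001
1.17 corner [0.0332 0.2141] centre ty,tz from (.075,.216): [-28.   2.]
1.07 corner [0.0158 0.2065] centre ty,tz from (.075,.216): [-46.   9.]
0.97 corner [-0.0008  0.1973] centre ty,tz from (.075,.216): [-64.  19.]
0.87 corner [-0.0164  0.1864] centre ty,tz from (.075,.216): [-81.  30.]
0.77 corner [-0.0308  0.174 ] centre ty,tz from (.075,.216): [-97.  42.]
0.67 corner [-0.044   0.1603] centre ty,tz from (.075,.216): [-111.   56.]
0.57 corner [-0.0556  0.1453] centre ty,tz from (.075,.216): [-124.   71.]
0.47 corner [-0.0658  0.1292] centre ty,tz from (.075,.216): [-135.   87.]
0.37 corner [-0.0742  0.1122] centre ty,tz from (.075,.216): [-145.  104.]
0.27 corner [-0.081   0.0944] centre ty,tz from (.075,.216): [-153.  122.]
0.17 corner [-0.0859  0.076 ] centre ty,tz from (.075,.216): [-159.  140.]
0.07 corner [-0.089   0.0573] centre ty,tz from (.075,.216): [-163.  159.]
-0.03 corner [-0.0902  0.0383] centre ty,tz from (.075,.216): [-165.  178.]
t 3.1 tcp [0.6179 0.1624 0.385 ] F [ 0.2 -0.1  0.1] g 0.001 j7 -0.32
shift [-0.4  1.1 -4. ] turn [-0.4  0.   0.2]
```

```bash
python3 -m crank '[[0,0,-27,-2,0,0,0],[0,0,-36,1,0,0,0],[0,0,-45,5,0,0,0],[0,0,-54,10,0,0,0],[0,0,-63,15,0,0,0]]'; python3 -c "
from h import *
res(.075,0,.216)"
```

```text
t: 3.6
eef_pos: [0.5574, 0.1512, 0.3772]
orientation: [0.002, 0.633, 0.774, 0.002]
wrist_force: [2.2, 0.7, 4.1]
gripper_width: -0.004
t 3.6 tcp [0.5574 0.1512 0.3772] F [2.2 0.7 4.1] g -0.004 j7 -0.31
shift [ -1.5  62.7 -11.5] turn [ 0.3 -0.   0.2]
```

```bash
python3 -m crank '[[0,0,-17,11,0,0,0],[0,0,-33,23,0,0,0],[0,0,-47,37,0,0,0],[0,0,-60,52,0,0,0],[0,0,-71,68,0,0,0]]'; python3 -c "
from h import *
res(.075,0,.216)"
```

```text
t: 4.1
eef_pos: [0.4879, 0.1372, 0.3084]
orientation: [0.002, 0.633, 0.774, 0.002]
wrist_force: [2.8, 1.5, 0.4]
gripper_width: 0.0
t 4.1 tcp [0.4879 0.1372 0.3084] F [2.8 1.5 0.4] g 0.0 j7 -0.31
shift [ -1.6 134.  -79.9] turn [ 0.3 -0.   0.2]
```

```bash
python3 -m crank '[[0,0,-10,17,0,0,0],[0,0,-18,35,0,0,0],[0,0,-24,53,0,0,0],[0,0,-28,71,0,0,0],[0,0,-30,81,0,0,0]]'; python3 -c "
from h import *
res(-.09,0,.044)
p,d=imaging.capture('wrist'); cv2.imwrite('pics/w2.png',p[:,:,::-1]); np.save('pics/w2d.npy',d)"
```

```text
t: 4.6
eef_pos: [0.4587, 0.1309, 0.2258]
orientation: [0.001, 0.633, 0.774, 0.001]
wrist_force: [2.5, 0.1, 1.8]
gripper_width: 0.001
t 4.6 tcp [0.4587 0.1309 0.2258] F [2.5 0.1 1.8] g 0.001 j7 -0.37
shift [-0.7 -1.6  8.8] turn [0.1 0.  0.2]
```

View pics/w2.png

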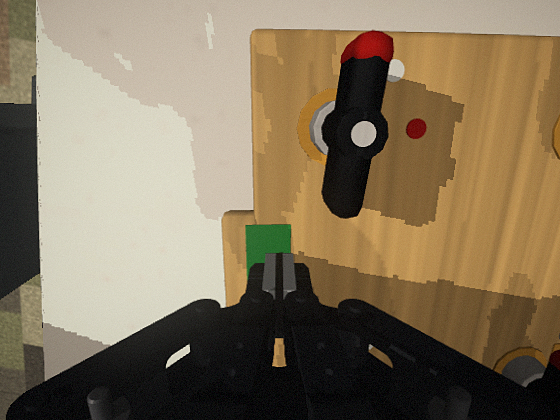

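```bash
python3 -m crank '[[0,0,-1,3,0,0,0],[0,0,-1,5,0,0,0],[0,0,-1,7,0,0,0],[0,0,-1,7,0,0,0]]'; python3 -c "
from h import *
res(-.09,0,.044)"
```

```text
t: 5.05
eef_pos: [0.4573, 0.1301, 0.2182]
orientation: [0.0, 0.633, 0.774, 0.0]
wrist_force: [0.2, 0.2, -0.1]
gripper_width: -0.002
t 5.05 tcp [0.4573 0.1301 0.2182] F [ 0.2  0.2 -0.1] g -0.002 j7 -0.37
shift [-0.2 -0.1  1.2] turn [ 0.  -0.   0.1]
```

```bash
python3 -m crank '[[0,0,0,2,0,0,0],[0,0,0,4,0,0,0],[0,0,0,5,0,0,0]]'; python3 -c "
from h import *
res(-.09,0,.044)"
```

```text
t: 5.35
eef_pos: [0.4574, 0.1307, 0.2168]
orientation: [0.001, 0.633, 0.774, -0.0]
wrist_force: [-24.3, -8.6, 65.8]
gripper_width: 0.002
t 5.35 tcp [0.4574 0.1307 0.2168] F [-24.3  -8.6  65.8] g 0.002 j7 -0.38
shift [-0.8 -0.4 -0.2] turn [0.1 0.2 0.1]
```

```bash
python3 -m crank '[[40,0,0,-4,0,0,0],[40,0,30,-50,0,0,0],[40,0,60,-100,0,0,0],[40,0,60,-150,0,0,0],[40,0,60,-150,0,0,0]]'; python3 -c "
from h import *
o=get_obs(); i,wc=cam('wrist',o)
p,d=imaging.capture('wrist'); cv2.imwrite('pics/w3.png',p[:,:,::-1]); np.save('pics/w3d.npy',d); np.save('pics/w3c.npy',wc)
res(-.065,.07,.073,0,.155)"
```

```text
t: 5.85
eef_pos: [0.5175, 0.1427, 0.3685]
orientation: [0.002, 0.633, 0.774, 0.003]
wrist_force: [0.9, 0.1, -0.1]
gripper_width: 0.469
t 5.9 tcp [0.5172 0.1426 0.3678] F [1.2 0.1 1.8] g 0.472 j7 -0.29
shift [ 69.4 -37.2 139.6] turn [ 0.4 -0.   0.1]
```

View pics/w3.png

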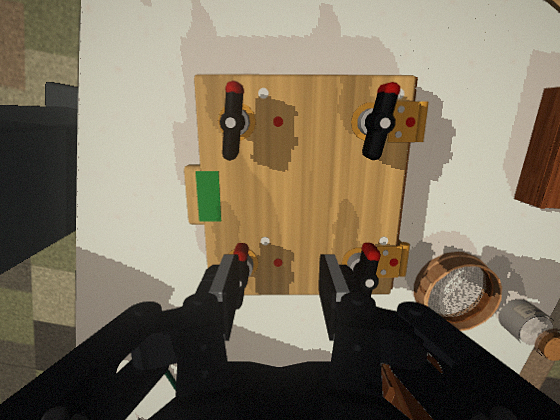

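Run:
```python
from h import *
wc=np.load('pics/w3c.npy'); i=imaging.camera_info('wrist'); d=np.load('pics/w3d.npy'); p=cv2.imread('pics/w3.png')
Rz=R.from_euler('z',YAW,degrees=True).as_matrix()
f=lambda uv,z:np.round((onplane(i,wc,uv,z)-O)@Rz,4)
print('cover depth',np.round((withdepth(i,wc,[(300,160),(230,260),(300,90),(207,195),(232,110),(230,122)],d)-O)@Rz,4))
hsv=cv2.cvtColor(p,cv2.COLOR_BGR2HSV)
red=((hsv[...,0]<8)|(hsv[...,0]>172))&(hsv[...,1]>150)&(hsv[...,2]>90)
n,l,s,c=cv2.connectedComponentsWithStats(red.astype(np.uint8))
for k in range(1,n):
    if s[k,4]>25 and s[k,1]<280 and 180<s[k,0]<430: print(s[k],np.round(c[k],1),'z.086',f([c[k]],.086),'z.044',f([c[k]],.044))
print('hubs',f([(230,122),(385,122)],.088))
print('white dots',f([(264,92),(264,240),(398,94)],.044))
print('cover corners',f([(195,75),(417,75)],.044))
print('pad',f([(208,196)],.044))
```

```text
cover depth [[-0.0063  0.0357  0.0434]
 [-0.0499  0.0124  0.2062]
 [-0.0076  0.0973  0.0438]
 [-0.0948  0.0027  0.0462]
 [-0.0621  0.0798  0.0876]
 [-0.0642  0.071   0.0862]]
[225  81  15  12 130] [232.2  86.8] z.086 [[-0.0615  0.0965  0.086 ]] z.044 [[-0.067   0.0998  0.044 ]]
[379  82  21  12 166] [389.6  87.7] z.086 [[0.0572 0.0963 0.086 ]] z.044 [[0.0715 0.0996 0.044 ]]
[273 116  10  11  79] [277.7 121.2] z.086 [[-0.0273  0.0716  0.086 ]] z.044 [[-0.0271  0.0707  0.044 ]]
[406 117   9  10  68] [410.1 121.7] z.086 [[0.0758 0.0716 0.086 ]] z.044 [[0.0932 0.0708 0.044 ]]
[234 243  11  18  88] [239.4 253.3] z.086 [[-0.0608 -0.0398  0.086 ]] z.044 [[-0.0662 -0.0593  0.044 ]]
[362 244  18  17 165] [370.  252.9] z.086 [[ 0.0539 -0.0398  0.086 ]] z.044 [[ 0.0677 -0.0592  0.044 ]]
[274 259   8   8  53] [277.6 262.3] z.086 [[-0.0274 -0.0486  0.086 ]] z.044 [[-0.0272 -0.0695  0.044 ]]
[390 259   8   7  48] [393.5 262. ] z.086 [[ 0.0757 -0.0487  0.086 ]] z.044 [[ 0.0931 -0.0696  0.044 ]]
hubs [[-0.064   0.071   0.088 ]
 [ 0.0554  0.0713  0.088 ]]
white dots [[-0.0392  0.0955  0.044 ]
 [-0.0409 -0.0446  0.044 ]
 [ 0.0795  0.0944  0.044 ]]
cover corners [[-0.0989  0.1095  0.044 ]
 [ 0.0946  0.1102  0.044 ]]
pad [[-0.0944  0.0012  0.044 ]]
```

```bash
sed -i 's/^YAW=11.3.*/YAW=11.3; O=np.array([.5461,.1483,0])/' h.py
python3 -m crank '[[45,40,-20,40,0,0,3],[45,70,-37,80,0,0,5],[45,70,-37,90,0,0,5],[45,70,-37,90,0,0,5]]'; python3 -c "
from h import *
res(-.065,.07,.073,5,.155)"
```

```text
t: 6.3
eef_pos: [0.4629, 0.2035, 0.2693]
orientation: [-0.002, 0.665, 0.747, -0.003]
wrist_force: [-0.0, -1.6, -0.2]
gripper_width: 0.524
t 6.3 tcp [0.4629 0.2035 0.2693] F [-0.  -1.6 -0.2] g 0.524 j7 -0.57
shift [ 0.1  6.1 41.2] turn [-0.4  0.1  0.3]
```

```bash
python3 -m crank '[[45,0,0,0,0,0,0],[45,0,0,15,0,0,0]]'; python3 -c "
from h import *
res(-.065,.07,.073,5,.155)"
```

```text
t: 6.5
eef_pos: [0.4676, 0.2028, 0.2601]
orientation: [0.001, 0.667, 0.745, 0.002]
wrist_force: [0.1, 0.2, -1.1]
gripper_width: 0.525
t 6.5 tcp [0.4676 0.2028 0.2601] F [ 0.1  0.2 -1.1] g 0.525 j7 -0.58
shift [ 1.3  1.  32.1] turn [ 0.3 -0.   0. ]
```

```bash
python3 -m crank '[[45,1,1,17,0,0,0],[45,1,1,33,0,0,0],[45,1,1,33,0,0,0]]'; python3 -c "
from h import *
res(-.065,.07,.073,5,.155)"
```

```text
t: 6.8
eef_pos: [0.4668, 0.2028, 0.2233]
orientation: [-0.001, 0.667, 0.745, -0.001]
wrist_force: [-0.2, 0.2, 0.6]
gripper_width: 0.526
t 6.8 tcp [0.4668 0.2028 0.2233] F [-0.2  0.2  0.6] g 0.526 j7 -0.62
shift [ 1.2  2.  -4.7] turn [-0.1  0.   0. ]
```

```bash
python3 -m crank '[[45,1,1,-4,0,0,0],[5,1,1,-4,0,0,0],[5,1,1,-4,0,0,0],[5,1,1,-4,0,0,0],[5,1,1,-4,0,0,0]]'; python3 -c "
from h import *
res(-.065,.07,.073,5,.155)"
```

```text
t: 7.3
eef_pos: [0.4683, 0.2056, 0.2307]
orientation: [0.001, 0.666, 0.746, 0.001]
wrist_force: [1.0, -0.0, 7.2]
gripper_width: 0.218
t 7.3 tcp [0.4683 0.2056 0.2307] F [ 1.  -0.   7.2] g 0.218 j7 -0.61
shift [-1.4  0.1  2.7] turn [ 0.2 -0.   0.1]
```

```bash
python3 -m crank '[[5,0,0,0,0,0,0],[5,0,0,0,0,0,0]]'; python3 -c "
from h import *
res(-.065,.07,.073,45,.155)"
```

```text
t: 7.5
eef_pos: [0.4683, 0.2056, 0.2307]
orientation: [0.001, 0.666, 0.746, 0.001]
wrist_force: [0.5, -0.5, 6.3]
gripper_width: 0.214
t 7.5 tcp [0.4683 0.2056 0.2307] F [ 0.5 -0.5  6.3] g 0.214 j7 -0.61
shift [-1.5  0.1  2.7] turn [ 0.2 -0.1 40.1]
```

```bash
python3 -m crank '[[5,0,0,0,0,0,8],[5,0,0,0,0,0,16],[5,0,0,0,0,0,24],[5,0,0,0,0,0,32],[5,0,0,0,0,0,40]]'; python3 -m crank '[[5,0,0,0,0,0,0],[5,0,0,0,0,0,0]]'; python3 -c "
from h import *
res(-.065,.07,.073,45,.155)
p,d=imaging.capture('wrist'); cv2.imwrite('pics/w4.png',p[:,:,::-1])"
```

```text
t: 8.0
eef_pos: [0.4697, 0.2056, 0.232]
orientation: [0.001, 0.883, 0.47, 0.004]
wrist_force: [3.9, -2.7, 10.2]
gripper_width: 0.189
t: 8.2
eef_pos: [0.4697, 0.2056, 0.232]
orientation: [0.001, 0.881, 0.472, 0.004]
wrist_force: [2.3, -2.4, 12.0]
gripper_width: 0.191
t 8.2 tcp [0.4697 0.2056 0.232 ] F [ 2.3 -2.4 12. ] g 0.191 j7 -1.26
shift [-1.8 -0.1  4. ] turn [ 0.3 -0.3  0.1]
```

View pics/w4.png

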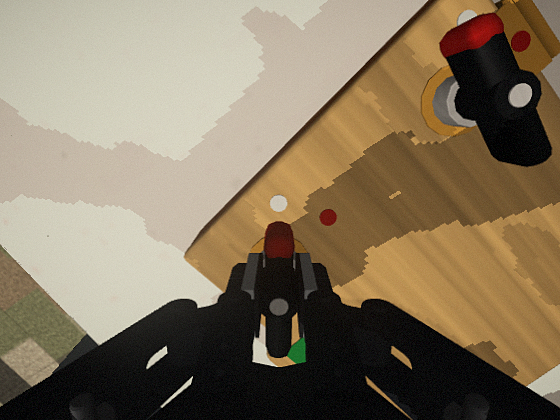

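```bash
python3 -m crank '[[45,0,0,0,0,0,0],[45,0,0,0,0,0,0],[45,0,0,0,0,0,0],[45,0,0,-25,0,0,0],[45,0,0,-55,0,0,0]]'; python3 -c "
from h import *
res(.055,-.07,.120,4,.155)"
```

```text
t: 8.75
eef_pos: [0.4667, 0.2049, 0.2832]
orientation: [-0.0, 0.881, 0.473, -0.002]
wrist_force: [1.2, 0.7, -0.2]
gripper_width: 0.527
t 8.75 tcp [0.4667 0.2049 0.2832] F [ 1.2  0.7 -0.2] g 0.527 j7 -1.22
shift [-14.1 185.8   7.7] turn [ -0.2   0.1 -40.9]
```

```bash
python3 -m crank '[[45,-3,37,0,0,0,-8],[45,-6,74,0,0,0,-16],[45,-9,111,0,0,0,-24],[45,-12,148,0,0,0,-32],[45,-14,186,0,0,0,-41]]';python3 -m crank '[[45,0,0,3,0,0,0],[45,0,0,5,0,0,0]]'; python3 -c "
from h import *
res(.055,-.07,.073,4,.155)
o=get_obs(); i,wc=cam('wrist',o); np.save('pics/w5c.npy',wc)
p,d=imaging.capture('wrist'); cv2.imwrite('pics/w5.png',p[:,:,::-1])"
```

```text
t: 9.25
eef_pos: [0.6156, 0.0896, 0.2837]
orientation: [-0.0, 0.66, 0.751, -0.0]
wrist_force: [0.8, -0.1, 0.1]
gripper_width: 0.526
t: 9.45
eef_pos: [0.6149, 0.0898, 0.2778]
orientation: [-0.001, 0.664, 0.748, -0.0]
wrist_force: [-1.1, 0.2, 0.4]
gripper_width: 0.528
t 9.45 tcp [0.6149 0.0898 0.2778] F [-1.1  0.2  0.4] g 0.528 j7 -0.31
shift [ 0.7 -1.  49.8] turn [-0.1 -0.  -0.5]
```

View pics/w5.png

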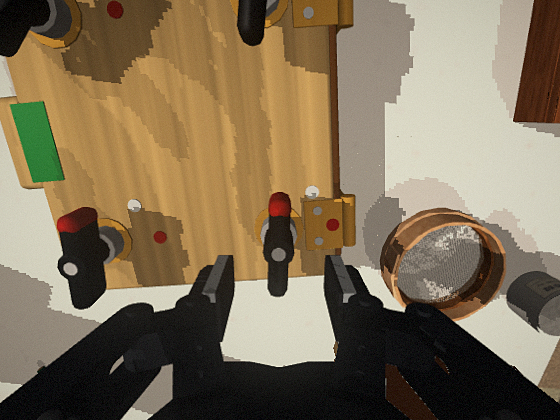

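```bash
python3 -m crank '[[45,0,-1,24,0,0,0],[45,0,-1,46,0,0,0],[45,0,-1,47,0,0,0],[5,0,-1,47,0,0,0],[5,0,-1,47,0,0,0]]'; python3 -m crank '[[5,0,0,0,0,0,0],[5,0,0,0,0,0,0],[5,0,0,0,0,0,0]]';python3 -c "
from h import *
res(.055,-.07,.073,45,.155)"
```

```text
t: 10.0
eef_pos: [0.6139, 0.0915, 0.2335]
orientation: [0.0, 0.662, 0.749, 0.001]
wrist_force: [-0.1, 0.1, 5.0]
gripper_width: 0.199
t: 10.3
eef_pos: [0.6139, 0.0915, 0.2336]
orientation: [0.0, 0.662, 0.749, 0.001]
wrist_force: [-2.3, 1.8, 7.5]
gripper_width: 0.181
t 10.3 tcp [0.6139 0.0915 0.2336] F [-2.3  1.8  7.5] g 0.181 j7 -0.33
shift [-1.  -0.3  5.6] turn [ 0.1 -0.1 40.8]
```

```bash
python3 -m crank '[[5,0,0,0,0,0,8],[5,0,0,0,0,0,16],[5,0,0,0,0,0,24],[5,0,0,0,0,0,32],[5,0,0,0,0,0,41]]'; python3 -m crank '[[5,0,0,0,0,0,0],[5,0,0,0,0,0,0]]'; python3 -c "
from h import *
res(.055,-.07,.073,45,.155)
p,d=imaging.capture('wrist'); cv2.imwrite('pics/w6.png',p[:,:,::-1])"; python3 -m crank '[[45,0,0,0,0,0,0],[45,0,0,0,0,0,0],[45,0,0,0,0,0,0],[45,0,0,-25,0,0,0],[45,0,0,-50,0,0,0]]'; python3 -c "
from h import *
res(-.065,-.07,.120,5,.155)"
```

```text
t: 10.8
eef_pos: [0.6147, 0.0911, 0.2336]
orientation: [0.0, 0.882, 0.47, 0.002]
wrist_force: [2.2, 1.0, 1.9]
gripper_width: 0.186
t: 11.0
eef_pos: [0.6146, 0.0912, 0.2336]
orientation: [0.001, 0.88, 0.475, 0.002]
wrist_force: [2.8, 1.4, 5.7]
gripper_width: 0.187
t 11.0 tcp [0.6146 0.0912 0.2336] F [2.8 1.4 5.7] g 0.187 j7 -0.97
shift [-1.1 -0.3  5.6] turn [ 0.2 -0.2  0.4]
t: 11.55
eef_pos: [0.6131, 0.0903, 0.2812]
orientation: [-0.001, 0.881, 0.473, -0.002]
wrist_force: [0.9, -0.6, -0.1]
gripper_width: 0.528
t 11.55 tcp [0.6131 0.0903 0.2812] F [ 0.9 -0.6 -0.1] g 0.528 j7 -0.95
shift [-84.1 -84.7   6.6] turn [ -0.2   0.1 -39.8]
```

View pics/w6.png

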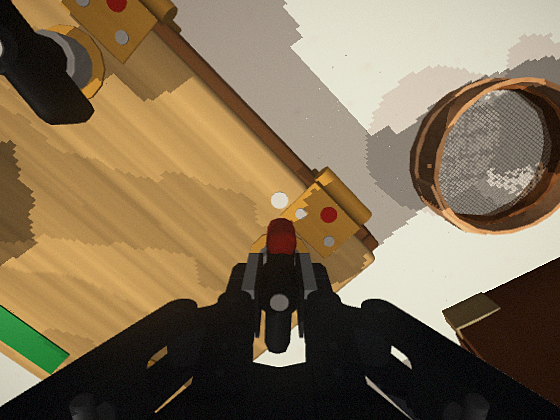

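Back right's red end points at its white dot. Now front right.

```bash
python3 -m crank '[[45,-17,-17,0,0,0,-8],[45,-34,-34,0,0,0,-16],[45,-51,-51,0,0,0,-24],[45,-68,-68,0,0,0,-32],[45,-84,-85,0,0,0,-40]]';python3 -m crank '[[45,0,0,3,0,0,0],[45,0,0,5,0,0,0]]'; python3 -c "
from h import *
res(-.065,-.07,.073,5,.155)
p,d=imaging.capture('wrist'); cv2.imwrite('pics/w7.png',p[:,:,::-1])"
```

```text
t: 12.05
eef_pos: [0.4952, 0.0672, 0.2815]
orientation: [-0.0, 0.664, 0.748, -0.001]
wrist_force: [0.1, -0.6, 1.1]
gripper_width: 0.524
t: 12.25
eef_pos: [0.4963, 0.0673, 0.2768]
orientation: [0.0, 0.667, 0.745, -0.0]
wrist_force: [0.6, -0.9, 0.6]
gripper_width: 0.531
t 12.25 tcp [0.4963 0.0673 0.2768] F [ 0.6 -0.9  0.6] g 0.531 j7 -0.25
shift [-0.3 -0.3 48.8] turn [0. 0. 0.]
```

View pics/w7.png

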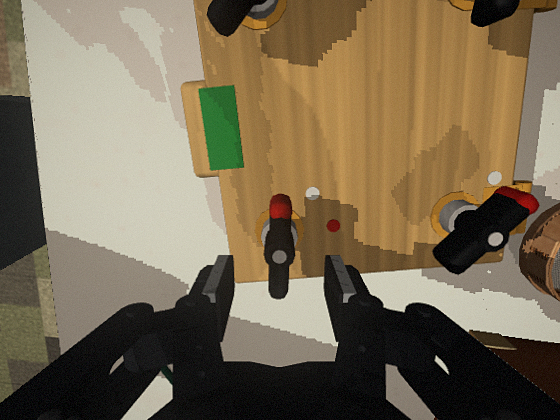

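```bash
python3 -m crank '[[45,0,0,24,0,0,0],[45,0,0,45,0,0,0],[45,0,0,46,0,0,0],[5,0,0,46,0,0,0],[5,0,0,46,0,0,0]]'; python3 -m crank '[[5,0,0,0,0,0,0],[5,0,0,0,0,0,0],[5,0,0,0,0,0,0]]';python3 -c "
from h import *
res(-.065,-.07,.073,45,.155)"
```

```text
t: 12.8
eef_pos: [0.497, 0.0681, 0.2321]
orientation: [0.0, 0.666, 0.746, 0.0]
wrist_force: [-28.8, -4.1, 29.2]
gripper_width: 0.199
t: 13.1
eef_pos: [0.4965, 0.0681, 0.2325]
orientation: [0.0, 0.666, 0.746, 0.0]
wrist_force: [-3.9, -0.7, 7.5]
gripper_width: 0.188
t 13.1 tcp [0.4965 0.0681 0.2325] F [-3.9 -0.7  7.5] g 0.188 j7 -0.29
shift [-1.1 -0.6  4.5] turn [ 0.   0.  40.1]
```

```bash
python3 -m crank '[[5,0,0,0,0,0,8],[5,0,0,0,0,0,16],[5,0,0,0,0,0,24],[5,0,0,0,0,0,32],[5,0,0,0,0,0,40]]'; python3 -m crank '[[5,0,0,0,0,0,0],[5,0,0,0,0,0,0]]'; python3 -c "
from h import *
res(-.065,-.07,.073,45,.155)
p,d=imaging.capture('wrist'); cv2.imwrite('pics/w8.png',p[:,:,::-1])"; python3 -m crank '[[45,0,0,0,0,0,0],[45,0,0,0,0,0,0],[45,0,0,0,0,0,0],[45,0,0,-25,0,0,0],[45,0,0,-50,0,0,0]]'; python3 -c "
from h import *
res(.055,.07,.120,5,.155)"
```

```text
t: 13.6
eef_pos: [0.4973, 0.0678, 0.2326]
orientation: [0.001, 0.883, 0.47, 0.001]
wrist_force: [-0.1, -1.6, 1.3]
gripper_width: 0.187
t: 13.8
eef_pos: [0.4973, 0.0678, 0.2325]
orientation: [0.001, 0.88, 0.475, 0.001]
wrist_force: [-1.2, -1.6, 7.9]
gripper_width: 0.19
t 13.8 tcp [0.4973 0.0678 0.2325] F [-1.2 -1.6  7.9] g 0.19 j7 -0.94
shift [-1.4 -0.5  4.5] turn [ 0.1 -0.1  0.4]
t: 14.35
eef_pos: [0.496, 0.0677, 0.2808]
orientation: [-0.001, 0.881, 0.474, -0.001]
wrist_force: [-0.0, -0.1, -0.8]
gripper_width: 0.529
t 14.35 tcp [0.496  0.0677 0.2808] F [-0.  -0.1 -0.8] g 0.529 j7 -0.91
shift [183.3 -12.9   5.6] turn [ -0.1   0.  -39.8]
```

View pics/w8.png

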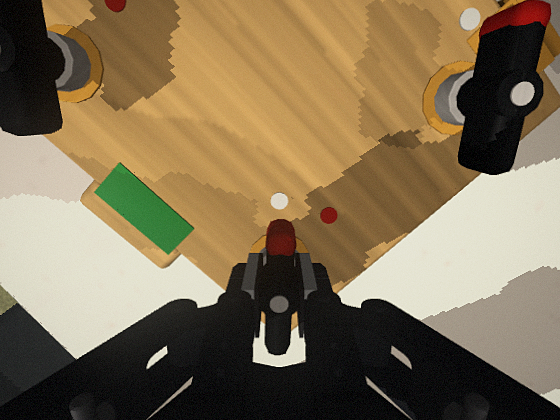

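Front right at its white dot. Now back left.

```bash
python3 -m crank '[[45,37,-3,0,0,0,-8],[45,74,-6,0,0,0,-16],[45,110,-9,0,0,0,-24],[45,147,-11,0,0,0,-32],[45,183,-13,0,0,0,-40]]';python3 -m crank '[[45,0,0,3,0,0,0],[45,0,0,5,0,0,0]]'; python3 -c "
from h import *
res(.055,.07,.073,5,.155)
p,d=imaging.capture('wrist'); cv2.imwrite('pics/w9.png',p[:,:,::-1])"
```

```text
t: 14.85
eef_pos: [0.5874, 0.2285, 0.2808]
orientation: [-0.0, 0.664, 0.748, -0.0]
wrist_force: [0.6, 0.9, 0.6]
gripper_width: 0.528
t: 15.05
eef_pos: [0.5866, 0.2281, 0.275]
orientation: [-0.001, 0.666, 0.746, -0.0]
wrist_force: [-0.4, -0.7, 0.6]
gripper_width: 0.528
t 15.05 tcp [0.5866 0.2281 0.275 ] F [-0.4 -0.7  0.6] g 0.528 j7 -0.55
shift [-0.4 -0.2 47. ] turn [-0.1 -0.   0.2]
```

View pics/w9.png

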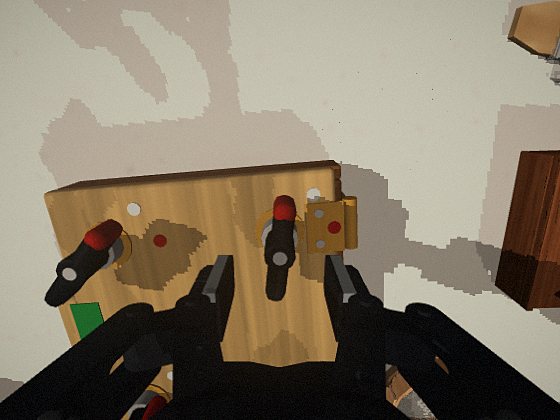

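```bash
python3 -m crank '[[45,0,0,24,0,0,5],[45,0,0,43,0,0,5],[45,0,0,44,0,0,5],[5,0,0,44,0,0,5],[5,0,0,44,0,0,5]]'; python3 -m crank '[[5,0,0,0,0,0,0],[5,0,0,0,0,0,0],[5,0,0,0,0,0,0]]';python3 -c "
from h import *
res(.055,.07,.073,45,.155)"
```

```text
t: 15.6
eef_pos: [0.587, 0.227, 0.2333]
orientation: [0.0, 0.698, 0.716, 0.0]
wrist_force: [-13.9, -3.0, 11.3]
gripper_width: 0.199
t: 15.9
eef_pos: [0.5869, 0.2271, 0.2335]
orientation: [0.001, 0.698, 0.716, 0.0]
wrist_force: [-4.0, -2.3, 6.5]
gripper_width: 0.191
t 15.9 tcp [0.5869 0.2271 0.2335] F [-4.  -2.3  6.5] g 0.191 j7 -0.65
shift [ 0.6 -0.5  5.5] turn [ 0.1  0.  35.1]
```

```bash
python3 -m crank '[[5,0,0,0,0,0,7],[5,0,0,0,0,0,14],[5,0,0,0,0,0,21],[5,0,0,0,0,0,28],[5,0,0,0,0,0,35]]'; python3 -m crank '[[5,0,0,0,0,0,0],[5,0,0,0,0,0,0]]'; python3 -c "
from h import *
res(.055,.07,.073,45,.155)
p,d=imaging.capture('wrist'); cv2.imwrite('pics/w10.png',p[:,:,::-1])"; python3 -m crank '[[45,0,0,0,0,0,0],[45,0,0,0,0,0,0],[45,0,0,0,0,0,0],[45,0,0,-25,0,0,0],[45,0,0,-50,0,0,0]]'; python3 -c "
from h import *
res(-.065,.07,.120,45,.155)"
```

```text
t: 16.4
eef_pos: [0.5868, 0.2271, 0.2335]
orientation: [0.0, 0.882, 0.471, 0.0]
wrist_force: [-5.3, -4.0, 6.1]
gripper_width: 0.187
t: 16.6
eef_pos: [0.5867, 0.2272, 0.2335]
orientation: [0.0, 0.881, 0.473, 0.0]
wrist_force: [-4.6, -3.5, 6.3]
gripper_width: 0.189
t 16.6 tcp [0.5867 0.2272 0.2335] F [-4.6 -3.5  6.3] g 0.189 j7 -1.21
shift [ 0.2 -0.7  5.5] turn [ 0.1 -0.   0.1]
t: 17.15
eef_pos: [0.5866, 0.2273, 0.2818]
orientation: [-0.0, 0.881, 0.473, -0.001]
wrist_force: [1.1, 1.0, 0.8]
gripper_width: 0.528
t 17.15 tcp [0.5866 0.2273 0.2818] F [1.1 1.  0.8] g 0.528 j7 -1.19
shift [-84.4 -85.5   7. ] turn [-0.1  0.1  0.1]
```

View pics/w10.png

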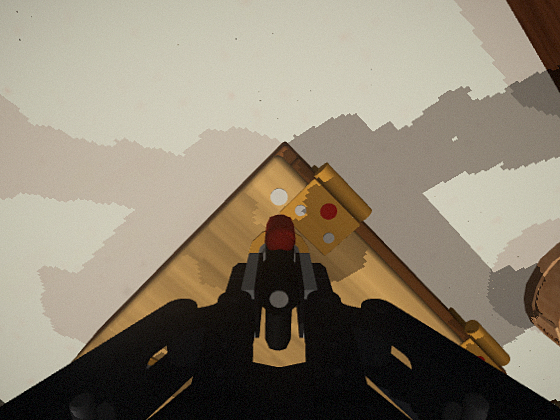

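```bash
python3 -m crank '[[45,-15,-15,-40,0,0,-8],[45,-30,-30,-80,0,0,-16],[45,-60,-40,-120,0,0,-24],[45,-90,-40,-120,0,0,-32],[45,-105,-40,-120,0,0,-40]]';python3 -m crank '[[45,0,0,0,0,0,-5],[45,0,0,0,0,0,-5]]'; python3 -c "
from h import *
o=get_obs(); i,wc=cam('wrist',o)
p,d=imaging.capture('wrist'); cv2.imwrite('pics/w11.png',p[:,:,::-1]);np.save('pics/w11c.npy',wc)
res(-.065,.07,.120,45,.155)"
```

```text
t: 17.65
eef_pos: [0.4946, 0.1609, 0.4038]
orientation: [0.002, 0.664, 0.747, 0.001]
wrist_force: [0.2, -1.1, -0.2]
gripper_width: 0.524
t: 17.85
eef_pos: [0.4953, 0.1615, 0.4024]
orientation: [0.001, 0.633, 0.774, 0.0]
wrist_force: [0.0, -0.3, -0.3]
gripper_width: 0.529
t 17.9 tcp [0.4954 0.1619 0.4023] F [ 0.3 -0.6  0.3] g 0.524 j7 -0.29
shift [ 46.7 -18.1 127.2] turn [ 0. -0. 45.]
```

View pics/w11.png

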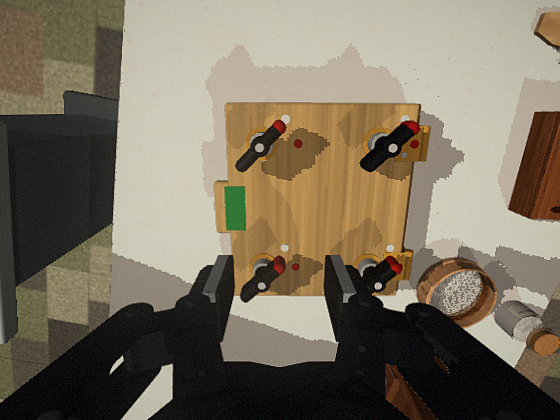

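```bash
python3 -m crank '[[45,10,-4,30,0,0,8.5],[45,20,-8,60,0,0,17],[45,30,-12,90,0,0,25.5],[45,40,-18,120,0,0,34],[45,47,-18,127,0,0,42]]';python3 -m crank '[[45,0,0,0,0,0,3],[45,0,0,3,0,0,3]]'; python3 -c "
from h import *
res(-.065,.07,.073,45,.155)
p,d=imaging.capture('wrist'); cv2.imwrite('pics/w12.png',p[:,:,::-1])"
```

```text
t: 18.4
eef_pos: [0.4666, 0.2051, 0.2713]
orientation: [-0.001, 0.87, 0.493, -0.003]
wrist_force: [-0.4, -0.2, 0.1]
gripper_width: 0.524
t: 18.6
eef_pos: [0.4684, 0.2055, 0.2717]
orientation: [-0.0, 0.882, 0.472, 0.0]
wrist_force: [0.4, -0.3, -0.4]
gripper_width: 0.527
t 18.6 tcp [0.4684 0.2055 0.2717] F [ 0.4 -0.3 -0.4] g 0.527 j7 -1.22
shift [-1.   1.  43.7] turn [-0. -0.  0.]
```

View pics/w12.png

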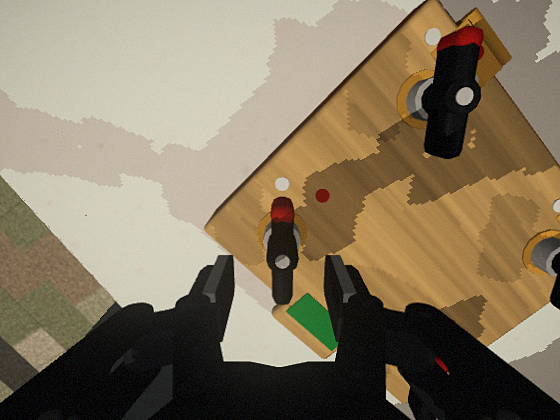

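```bash
python3 -m crank '[[45,-1,1,22,0,0,0],[45,-1,1,40,0,0,0],[45,-1,1,41,0,0,0],[5,-1,1,41,0,0,0],[5,-1,1,41,0,0,0]]'; python3 -m crank '[[5,0,0,0,0,0,0],[5,0,0,0,0,0,0],[5,0,0,0,0,0,0]]';python3 -m crank '[[5,0,0,0,0,0,8],[5,0,0,0,0,0,16],[5,0,0,0,0,0,24],[5,0,0,0,0,0,32],[5,0,0,0,0,0,40]]'; python3 -c "
from h import *
res(-.065,.07,.073,90,.155)"
```

```text
t: 19.15
eef_pos: [0.4692, 0.2035, 0.2323]
orientation: [-0.0, 0.881, 0.473, 0.001]
wrist_force: [-11.6, 0.8, 19.2]
gripper_width: 0.196
t: 19.45
eef_pos: [0.469, 0.2036, 0.2326]
orientation: [0.0, 0.881, 0.473, 0.001]
wrist_force: [-2.4, -0.4, 6.1]
gripper_width: 0.186
t: 19.95
eef_pos: [0.4691, 0.2035, 0.2326]
orientation: [-0.0, 0.99, 0.14, 0.001]
wrist_force: [-3.2, -0.8, 5.6]
gripper_width: 0.188
t 19.95 tcp [0.4691 0.2035 0.2326] F [-3.2 -0.8  5.6] g 0.188 j7 -1.9
shift [-0.2 -0.8  4.6] turn [-0.  -0.1  4.8]
```

```bash
python3 -m crank '[[5,0,0,0,0,0,4],[5,0,0,0,0,0,6],[5,0,0,0,0,0,7],[5,0,0,0,0,0,7]]'; python3 -c "
from h import *
res(-.065,.07,.073,90,.155)
print(get_obs()['wrist_torque'])
p,d=imaging.capture('wrist'); cv2.imwrite('pics/w13.png',p[:,:,::-1])"
```

```text
t: 20.35
eef_pos: [0.469, 0.2035, 0.2326]
orientation: [-0.0, 0.997, 0.083, 0.001]
wrist_force: [-2.3, -1.0, 6.2]
gripper_width: 0.187
t 20.35 tcp [0.469  0.2035 0.2326] F [-2.3 -1.   6.2] g 0.187 j7 -2.01
shift [-0.3 -0.7  4.6] turn [ 0.  -0.1 -1.8]
[-0.35667345  0.59606703  0.5349481 ]
```

View pics/w13.png

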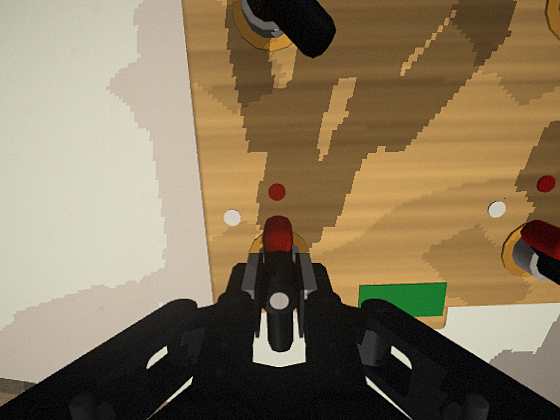

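```bash
python3 -m crank '[[45,0,0,0,0,0,0],[45,0,0,0,0,0,0],[45,0,0,0,0,0,0],[45,0,0,-25,0,0,0],[45,0,0,-50,0,0,0]]'; python3 -c "
from h import *
res(.055,-.07,.120,45,.155)"
```

```text
t: 20.9
eef_pos: [0.4684, 0.2029, 0.2809]
orientation: [0.0, 0.997, 0.082, -0.001]
wrist_force: [1.1, -0.6, -0.3]
gripper_width: 0.529
t 20.9 tcp [0.4684 0.2029 0.2809] F [ 1.1 -0.6 -0.3] g 0.529 j7 -1.98
shift [124.9 134.8   5.7] turn [ -0.    0.1 -46.9]
```

```bash
python3 -m crank '[[45,24,26,0,0,0,-8.5],[45,48,52,0,0,0,-17],[45,72,78,0,0,0,-25.5],[45,98,106,0,0,0,-34],[45,125,135,0,0,0,-42]]';python3 -m crank '[[45,0,0,0,0,0,-5],[45,0,0,5,0,0,-5]]'; python3 -c "
from h import *
res(.055,-.07,.073,45,.155)
p,d=imaging.capture('wrist'); cv2.imwrite('pics/w14.png',p[:,:,::-1])"
```

```text
t: 21.4
eef_pos: [0.6152, 0.0895, 0.281]
orientation: [-0.0, 0.9, 0.437, 0.0]
wrist_force: [1.1, 0.8, -0.0]
gripper_width: 0.526
t: 21.6
eef_pos: [0.6151, 0.0891, 0.2758]
orientation: [-0.0, 0.881, 0.472, 0.0]
wrist_force: [0.0, 0.7, -1.1]
gripper_width: 0.529
t 21.6 tcp [0.6151 0.0891 0.2758] F [ 0.   0.7 -1.1] g 0.529 j7 -0.95
shift [ 0.3 -1.8 47.8] turn [ 0.  -0.   0.1]
```

View pics/w14.png

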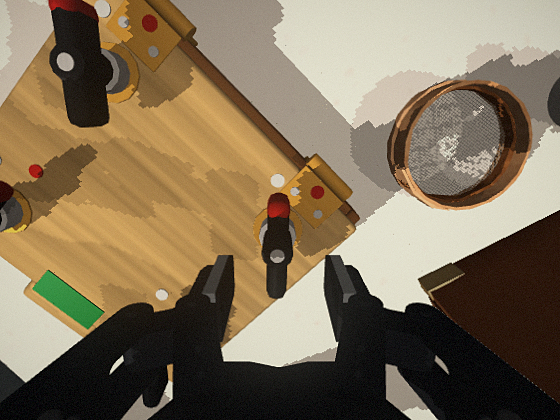

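```bash
python3 -m crank '[[45,0,-2,24,0,0,0],[45,0,-2,43,0,0,0],[45,0,-2,45,0,0,0],[5,0,-2,45,0,0,0],[5,0,-2,45,0,0,0]]'; python3 -m crank '[[5,0,0,0,0,0,0],[5,0,0,0,0,0,0],[5,0,0,0,0,0,0]]';python3 -m crank '[[5,0,0,0,0,0,8],[5,0,0,0,0,0,16],[5,0,0,0,0,0,24],[5,0,0,0,0,0,32],[5,0,0,0,0,0,40]]';  python3 -m crank '[[5,0,0,0,0,0,4],[5,0,0,0,0,0,6],[5,0,0,0,0,0,7],[5,0,0,0,0,0,7]]'; python3 -c "
from h import *
res(.055,-.07,.073,90,.155)
print(get_obs()['wrist_torque'])
p,d=imaging.capture('wrist'); cv2.imwrite('pics/w15.png',p[:,:,::-1])"
```

```text
t: 22.15
eef_pos: [0.6137, 0.091, 0.2329]
orientation: [0.002, 0.881, 0.472, 0.002]
wrist_force: [16.4, -10.0, -4.0]
gripper_width: 0.195
t: 22.45
eef_pos: [0.6139, 0.0908, 0.233]
orientation: [0.001, 0.882, 0.472, 0.002]
wrist_force: [5.1, -3.8, -0.6]
gripper_width: 0.189
t: 22.95
eef_pos: [0.6141, 0.0904, 0.233]
orientation: [0.001, 0.99, 0.139, 0.003]
wrist_force: [6.8, -3.0, -2.7]
gripper_width: 0.185
t: 23.35
eef_pos: [0.6136, 0.0902, 0.2331]
orientation: [0.001, 0.997, 0.081, 0.002]
wrist_force: [2.8, -4.6, 1.4]
gripper_width: 0.185
t 23.35 tcp [0.6136 0.0902 0.2331] F [ 2.8 -4.6  1.4] g 0.185 j7 -1.72
shift [ 0.1 -0.2  5.1] turn [ 0.1 -0.2 -2. ]
[-1.06857684 -0.3851248  -0.09279145]
```

View pics/w15.png

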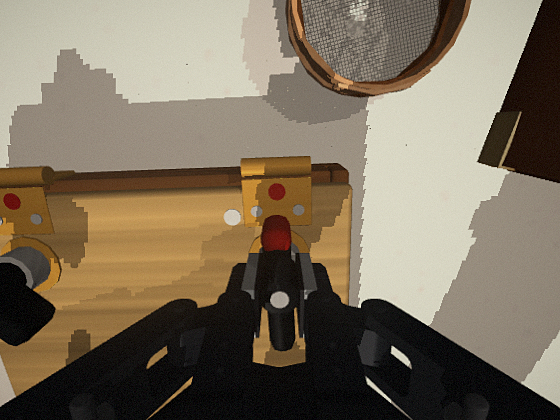

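```bash
python3 -m crank '[[5,0,0,0,0,0,1.5],[5,0,0,0,0,0,3],[5,0,0,0,0,0,3]]'; python3 -c "
from h import *
res(.055,-.07,.073,90,.155)
print(get_obs()['wrist_torque'])
"
```

```text
t: 23.7
eef_pos: [0.6136, 0.0902, 0.2331]
orientation: [0.001, 0.998, 0.055, 0.002]
wrist_force: [3.0, -4.7, 0.9]
gripper_width: 0.192
t 23.7 tcp [0.6136 0.0902 0.2331] F [ 3.  -4.7  0.9] g 0.192 j7 -1.77
shift [ 0.1 -0.2  5.1] turn [ 0.1 -0.2 -5. ]
[-1.0803547  -0.43192879  0.21994705]
```

```bash
python3 -m crank '[[45,0,0,0,0,0,0],[45,0,0,0,0,0,0],[45,0,0,0,0,0,0],[45,0,0,-25,0,0,0],[45,0,0,-50,0,0,0]]'; python3 -c "
from h import *
res(-.065,-.07,.120,45,.155)
p,d=imaging.capture('wrist'); cv2.imwrite('pics/w16.png',p[:,:,::-1])"
```

```text
t: 24.2
eef_pos: [0.612, 0.0919, 0.2809]
orientation: [-0.0, 0.998, 0.056, -0.001]
wrist_force: [0.1, -0.3, 0.7]
gripper_width: 0.531
t 24.2 tcp [0.612  0.0919 0.2809] F [ 0.1 -0.3  0.7] g 0.531 j7 -1.76
shift [-118.    11.8    6.1] turn [ -0.1   0.1 -49.8]
```

View pics/w16.png

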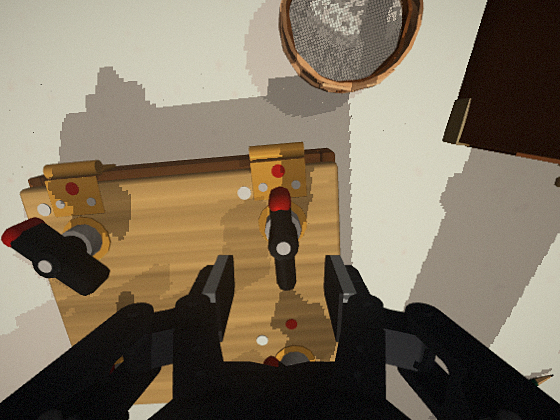

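```bash
python3 -m crank '[[45,-23,2,0,0,0,-8.5],[45,-46,5,0,0,0,-17],[45,-70,8,0,0,0,-25.5],[45,-94,10,0,0,0,-34],[45,-118,12,0,0,0,-42.5]]';python3 -m crank '[[45,0,0,0,0,0,-7],[45,0,0,5,0,0,-7]]'; python3 -c "
from h import *
res(-.065,-.07,.073,45,.155)
p,d=imaging.capture('wrist'); cv2.imwrite('pics/w17.png',p[:,:,::-1])"
```

```text
t: 24.75
eef_pos: [0.4955, 0.0665, 0.281]
orientation: [-0.0, 0.909, 0.417, 0.0]
wrist_force: [0.0, -1.0, 0.8]
gripper_width: 0.526
t: 24.95
eef_pos: [0.4965, 0.0666, 0.2768]
orientation: [0.0, 0.883, 0.47, 0.001]
wrist_force: [0.2, 0.2, 1.8]
gripper_width: 0.528
t 24.95 tcp [0.4965 0.0666 0.2768] F [0.2 0.2 1.8] g 0.528 j7 -0.9
shift [ 0.  -0.6 48.8] turn [ 0.1 -0.1 -0.3]
```

View pics/w17.png

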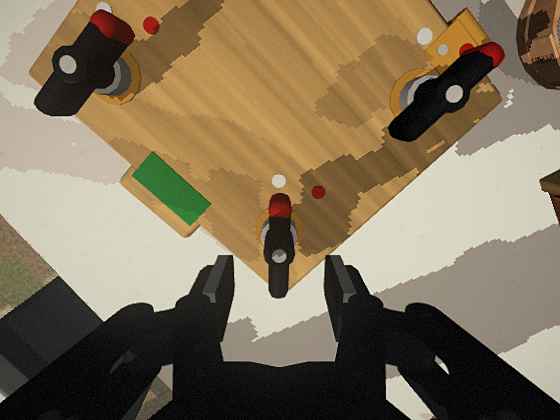

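```bash
python3 -m crank '[[45,0,0,24,0,0,0],[45,0,0,44,0,0,0],[45,0,0,46,0,0,0],[5,0,0,46,0,0,0],[5,0,0,46,0,0,0]]'; python3 -m crank '[[5,0,0,0,0,0,0],[5,0,0,0,0,0,0],[5,0,0,0,0,0,0]]';python3 -m crank '[[5,0,0,0,0,0,8],[5,0,0,0,0,0,16],[5,0,0,0,0,0,24],[5,0,0,0,0,0,32],[5,0,0,0,0,0,40]]';  python3 -m crank '[[5,0,0,0,0,0,4],[5,0,0,0,0,0,6],[5,0,0,0,0,0,8],[5,0,0,0,0,0,8]]'; python3 -c "
from h import *
res(-.065,-.07,.073,90,.155)
print(get_obs()['wrist_torque'])"
```

```text
t: 25.5
eef_pos: [0.497, 0.0667, 0.2308]
orientation: [-0.0, 0.883, 0.469, 0.0]
wrist_force: [-2.5, -0.5, 1.2]
gripper_width: 0.222
t: 25.8
eef_pos: [0.4969, 0.0671, 0.232]
orientation: [0.0, 0.883, 0.469, 0.001]
wrist_force: [-5.9, 0.4, 12.2]
gripper_width: 0.185
t: 26.3
eef_pos: [0.4972, 0.0666, 0.232]
orientation: [0.0, 0.991, 0.136, 0.001]
wrist_force: [-4.1, -1.5, 10.3]
gripper_width: 0.188
t: 26.7
eef_pos: [0.4975, 0.0668, 0.2323]
orientation: [-0.0, 0.998, 0.069, 0.002]
wrist_force: [-3.6, -1.0, 11.2]
gripper_width: 0.185
t 26.7 tcp [0.4975 0.0668 0.2323] F [-3.6 -1.  11.2] g 0.185 j7 -1.72
shift [-1.4 -0.4  4.3] turn [ 0.  -0.2 -3.4]
[0.2320811  0.65177388 0.53138446]
```

```bash
python3 -m crank '[[45,0,0,0,0,0,0],[45,0,0,0,0,0,0],[45,0,0,0,0,0,0],[45,0,0,-25,0,0,0],[45,0,0,-50,0,0,0]]'; python3 -c "
from h import *
res(.055,.07,.120,45,.155)"
```

```text
t: 27.2
eef_pos: [0.4962, 0.0664, 0.2799]
orientation: [-0.0, 0.998, 0.069, -0.001]
wrist_force: [-0.0, -0.8, 0.3]
gripper_width: 0.526
t 27.2 tcp [0.4962 0.0664 0.2799] F [-0.  -0.8  0.3] g 0.526 j7 -1.7
shift [ 111.6 -147.4    4.7] turn [ -0.1   0.1 -48.4]
```

```bash
python3 -m crank '[[45,22,-29,0,0,0,-8.5],[45,44,-58,0,0,0,-17],[45,67,-88,0,0,0,-25.5],[45,89,-118,0,0,0,-34],[45,112,-147,0,0,0,-42.5]]';python3 -m crank '[[45,0,0,0,0,0,-6],[45,0,0,5,0,0,-6]]'; python3 -c "
from h import *
res(.055,.07,.073,45,.155)
p,d=imaging.capture('wrist'); cv2.imwrite('pics/w18.png',p[:,:,::-1])"
```

```text
t: 27.7
eef_pos: [0.5877, 0.2288, 0.2799]
orientation: [-0.0, 0.903, 0.429, 0.0]
wrist_force: [0.9, 1.1, -0.9]
gripper_width: 0.526
t: 27.9
eef_pos: [0.5874, 0.2287, 0.2748]
orientation: [-0.001, 0.88, 0.474, 0.0]
wrist_force: [0.4, -0.8, 0.6]
gripper_width: 0.524
t 27.9 tcp [0.5874 0.2287 0.2748] F [ 0.4 -0.8  0.6] g 0.524 j7 -1.18
shift [-1.4 -0.4 46.8] turn [-0.  -0.1  0.3]
```

View pics/w18.png

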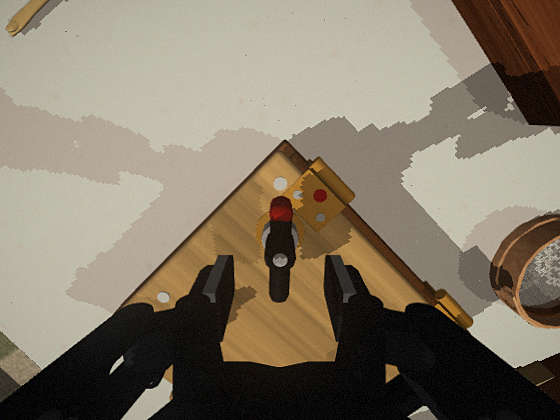

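```bash
python3 -m crank '[[45,-1,0,24,0,0,0],[45,-1,0,43,0,0,0],[45,-1,0,44,0,0,0],[5,-1,0,44,0,0,0],[5,-1,0,44,0,0,0]]'; python3 -m crank '[[5,0,0,0,0,0,0],[5,0,0,0,0,0,0],[5,0,0,0,0,0,0]]';python3 -m crank '[[5,0,0,0,0,0,8],[5,0,0,0,0,0,16],[5,0,0,0,0,0,24],[5,0,0,0,0,0,32],[5,0,0,0,0,0,40]]';  python3 -m crank '[[5,0,0,0,0,0,4],[5,0,0,0,0,0,6],[5,0,0,0,0,0,8],[5,0,0,0,0,0,8]]'; python3 -c "
from h import *
res(.055,.07,.073,90,.155)
print(get_obs()['wrist_torque'])"
```

```text
t: 28.45
eef_pos: [0.5869, 0.2265, 0.2326]
orientation: [0.0, 0.882, 0.472, 0.001]
wrist_force: [-20.2, 4.1, 14.8]
gripper_width: 0.199
t: 28.75
eef_pos: [0.5866, 0.2267, 0.2327]
orientation: [0.0, 0.881, 0.473, 0.001]
wrist_force: [-5.4, -1.6, 6.3]
gripper_width: 0.19
t: 29.25
eef_pos: [0.5865, 0.2269, 0.2328]
orientation: [-0.0, 0.99, 0.14, 0.0]
wrist_force: [-5.3, -0.7, 5.6]
gripper_width: 0.193
t: 29.65
eef_pos: [0.5869, 0.2271, 0.2329]
orientation: [-0.001, 0.997, 0.073, 0.001]
wrist_force: [-3.2, -0.8, 6.4]
gripper_width: 0.189
t 29.65 tcp [0.5869 0.2271 0.2329] F [-3.2 -0.8  6.4] g 0.189 j7 -1.97
shift [-0.5 -0.7  4.9] turn [-0.  -0.1 -2.9]
[-0.10660837  0.62269902 -0.07265288]
```

```bash
python3 -m crank '[[5,0,0,0,0,0,1.5],[5,0,0,0,0,0,3],[5,0,0,0,0,0,3]]'; python3 -c "
from h import *
res(.055,.07,.073,90,.155)
print(get_obs()['wrist_torque'])"
```

```text
t: 29.95
eef_pos: [0.5869, 0.2271, 0.2329]
orientation: [-0.0, 0.999, 0.047, 0.001]
wrist_force: [-3.0, -0.5, 6.4]
gripper_width: 0.184
t 29.95 tcp [0.5869 0.2271 0.2329] F [-3.  -0.5  6.4] g 0.184 j7 -2.01
shift [-0.5 -0.7  4.9] turn [-0.  -0.1 -5.9]
[-0.20615122  0.51876565  0.51884704]
```

```bash
python3 -m crank '[[45,0,0,0,0,0,0],[45,0,0,0,0,0,0],[45,0,0,0,0,0,0],[45,0,0,-25,0,0,0],[45,0,0,-60,0,0,0]]'; python3 -m crank '[[45,0,0,-50,0,0,-8],[45,-20,60,-100,0,0,-16],[45,-40,110,-140,0,0,-24],[45,-70,110,-160,0,0,-32],[45,-100,110,-160,0,0,-40]]';python3 -c "
from h import *
res(-.04,-.06,.28,0,.155)"
```

```text
t: 30.45
eef_pos: [0.586, 0.2261, 0.2892]
orientation: [0.001, 0.999, 0.047, -0.002]
wrist_force: [1.1, -0.4, 0.2]
gripper_width: 0.527
t: 30.95
eef_pos: [0.4982, 0.1044, 0.4534]
orientation: [0.001, 0.922, 0.386, 0.002]
wrist_force: [-0.2, 0.0, 1.0]
gripper_width: 0.528
t 30.95 tcp [0.4982 0.1044 0.4534] F [-0.2  0.   1. ] g 0.528 j7 -1.09
shift [-2.  30.5 18.5] turn [  0.2  -0.1 -55.8]
```

```bash
python3 -c "
from h import *
res(-.02,-.12,.30,0,.155)"
```

```text
t 30.95 tcp [0.4982 0.1044 0.4534] F [-0.2  0.   1. ] g 0.528 j7 -1.09
shift [-19.1  91.4  -1.4] turn [  0.2  -0.1 -55.8]
```

```bash
python3 -m crank '[[45,-4,18,0,0,0,-8.5],[45,-8,36,0,0,0,-17],[45,-12,54,0,0,0,-25.5],[45,-16,72,0,0,0,-34],[45,-19,91,0,0,0,-42.5]]'; python3 -m crank '[[45,0,0,0,0,0,-8],[45,0,0,0,0,0,-13],[45,0,0,0,0,0,-13]]'; python3 -c "
from h import *
o=get_obs(); i,wc=cam('wrist',o)
p,d=imaging.capture('wrist'); cv2.imwrite('pics/w19.png',p[:,:,::-1]);np.save('pics/w19c.npy',wc);np.save('pics/w19d.npy',d)
res(-.02,-.12,.30,0,.155)"
```

```text
t: 31.45
eef_pos: [0.5492, 0.0295, 0.4511]
orientation: [0.0, 0.718, 0.696, 0.0]
wrist_force: [0.1, 0.2, 0.4]
gripper_width: 0.524
t: 31.75
eef_pos: [0.5491, 0.03, 0.4508]
orientation: [-0.0, 0.636, 0.772, 0.0]
wrist_force: [-0.1, 0.3, 0.1]
gripper_width: 0.527
t 31.8 tcp [0.549  0.0301 0.4509] F [-0.1  0.2  0.2] g 0.528 j7 0.0
shift [-3.5  0.3 -4.1] turn [-0.  -0.  -0.5]
```

View pics/w19.png

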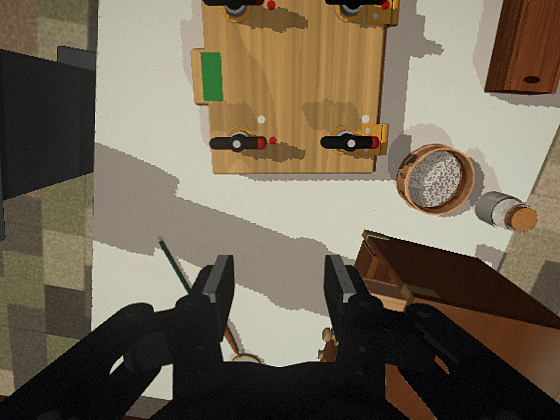

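```bash
python3 -m crank '[[45,40,0,0,0,0,0],[45,70,0,0,0,0,0],[45,70,0,0,0,0,0],[45,70,0,0,0,0,0]]'
cat > ang.py <<'E'
from h import *
import sys
n=sys.argv[1]; p=cv2.imread(f'pics/{n}.png'); wc=np.load(f'pics/{n}c.npy'); d=np.load(f'pics/{n}d.npy'); i=imaging.camera_info('wrist')
Rz=R.from_euler('z',YAW,degrees=True).as_matrix()
v,u=np.mgrid[0:420,0:560]; uv=np.c_[u.ravel(),v.ravel()]
W=(withdepth(i,wc,uv,d)-O)@Rz; col=p.reshape(-1,3).astype(int)
for nm,c in dict(FL=(-.065,.07),FR=(-.065,-.07),BL=(.055,.07),BR=(.055,-.07)).items():
    m=(np.hypot(W[:,0]-c[0],W[:,1]-c[1])<.036)&(W[:,2]>.078)&(W[:,2]<.095)
    if m.sum()<40: print(nm,'few',m.sum()); continue
    q=W[m][:,:2]; r=m&(col[:,2]>90)&(col[:,1]<70)
    e=np.linalg.svd(q-q.mean(0),full_matrices=False)[2][0]; e*=np.sign(e[0])
    print(nm,m.sum(),'ctr',np.round(q.mean(0),4),'angle deg cw from +y:',round(90-np.degrees(np.arctan2(e[1],e[0])),1),'red at',np.round(W[r][:,:2].mean(0),3),'std',np.round((q-q.mean(0)).std(0),4))
m=(abs(W[:,0])<.02)&(abs(W[:,1])<.09)&(W[:,2]<.06); print('cover z',np.median(W[m][:,2]))
m=(abs(W[:,0]+.085)<.008)&(abs(W[:,1])<.03)&(W[:,2]<.06); print('front z',np.median(W[m][:,2]))
m=(abs(W[:,0]-.08)<.008)&(abs(W[:,1])<.03)&(W[:,2]<.06); print('back z',np.median(W[m][:,2]))
E
python3 ang.py w19; python3 -c "
from h import *
o=get_obs(); i,wc=cam('wrist',o)
p,d=imaging.capture('wrist'); cv2.imwrite('pics/w20.png',p[:,:,::-1]);np.save('pics/w20c.npy',wc);np.save('pics/w20d.npy',d)"; python3 ang.py w20; python3 ang.py w3 2>/dev/null; cp pics/w3c.npy /tmp
```

```text
t: 32.2
eef_pos: [0.5355, 0.0997, 0.4511]
orientation: [0.0, 0.637, 0.771, 0.0]
wrist_force: [-0.3, -1.0, -0.5]
gripper_width: 0.527
FL 86 ctr [-0.0655  0.063 ] angle deg cw from +y: 91.1 red at [nan nan] std [0.0119 0.0011]
FR 675 ctr [-0.0641 -0.0695] angle deg cw from +y: 90.0 red at [-0.04 -0.07] std [0.0163 0.0038]
BL few 32
BR 713 ctr [ 0.0545 -0.0695] angle deg cw from +y: 90.1 red at [ 0.079 -0.069] std [0.0164 0.0039]
cover z 0.043758739323363986
front z 0.04419014920767166
back z 0.043842988653291774
FL 776 ctr [-0.0635  0.0696] angle deg cw from +y: 89.9 red at [-0.04  0.07] std [0.016  0.0036]
FR 620 ctr [-0.0642 -0.0687] angle deg cw from +y: 90.3 red at [-0.04  -0.069] std [0.0163 0.0039]
BL 812 ctr [0.0556 0.0694] angle deg cw from +y: 90.5 red at [0.08 0.07] std [0.0165 0.0037]
BR 615 ctr [ 0.0546 -0.0686] angle deg cw from +y: 90.1 red at [ 0.08  -0.069] std [0.0163 0.0038]
cover z 0.04374758813506895
front z 0.04406639083201385
back z 0.04372990489625266
FL 1293 ctr [-0.0645  0.0716] angle deg cw from +y: 6.3 red at [-0.062  0.096] std [0.0042 0.016 ]
FR 408 ctr [-0.061  -0.0623] angle deg cw from +y: 2.9 red at [-0.062 -0.043] std [0.0026 0.0173]
BL 1345 ctr [0.0539 0.0716] angle deg cw from +y: 11.3 red at [0.058 0.096] std [0.0049 0.0158]
BR 693 ctr [ 0.0546 -0.06  ] angle deg cw from +y: 4.7 red at [ 0.056 -0.043] std [0.0041 0.012 ]
cover z 0.04372991318145333
front z 0.04411918642840911
back z 0.04372048652117507ang.py:12: RuntimeWarning: Mean of empty slice.
  print(nm,m.sum(),'ctr',np.round(q.mean(0),4),'angle deg cw from +y:',round(90-np.degrees(np.arctan2(e[1],e[0])),1),'red at',np.round(W[r][:,:2].mean(0),3),'std',np.round((q-q.mean(0)).std(0),4))
  ret = um.true_divide(
```

View pics/w20.png

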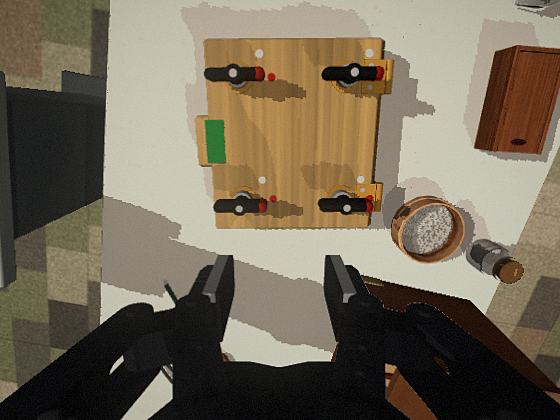

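```bash
python3 -c "
from cell import workorder,get_obs
o=get_obs(); print(o['t'],abs(o['dq']).max()); print(workorder.sign_off())"
```

```text
32.25 0.01808048715529405
the job is handed in; nothing more can be done
None
```

I shut the press cover and tightened all four wing screws in two crosswise passes, then handed the job in at 32 s. The order both times was front left, back right, front right, back left. I turned every screw to its white dot and checked all four from above before starting the second pass to the red dots. At the end the gripper was open and well clear of the press.

**Last checks**
- The final depth picture put the four wings at 89.9°, 90.3°, 90.5° and 90.1° (front left, front right, back left, back right), with the red ends at the red dots.
- The cover top measured 43.7–44.1 mm, so it is flat and shut.
- Nothing on the table appeared to have been touched. I did not measure the loose items again.

**Anything off**
- **Cover push:** my last push met the stop hard. The wrist force read about 70 N, above the 2–6 N you gave but under the 120 N limit, and it came through the fingertips.
- **Back right screw:** its turning torque at the stop read lower than the others, about 0.22 N m against about 0.52 N m. The picture still shows it fully home.

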